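# Check and sort the colour-coded bearing probes

### The arm

A 7-joint arm with a two-finger parallel gripper is mounted at the origin on the work surface. World frame = base frame: x ahead of the robot, y to its left, z up, the work surface at z = 0. Lengths are in m, angles in rad, forces in N, time in s.
With the tool pointing down it reaches from about 0.4 to 0.875 m from the base axis. Payload 6.5 kg.
Tool frame: the origin (TCP) lies at the very end of the fingers, on their centre line; the grasp point (between the pads) lies 19 mm behind it; z points along the fingers, y is the direction in which the jaws open and shut (so a half turn about z gives the same grasp; the last joint's range is limited). The gripper opens to 85 mm and grips with 20 to 120 N. Pads are 22 mm wide; open, the fingers measure 114 mm over their backs; the gripper's body (76 mm by 85 mm) begins 54 mm behind the grasp point. The pads swing forward as they close: fully open they stand 13 mm farther back than shut.
Start: joints at [1.149, 0.536, -0.004, 1.538, 0.003, 1.067, -0.071], TCP at [0.226, -0.609, 0.231] pointing down, gripper open.
Joint ranges: [-2.7, 2.7], [-0.37, 2.16], [-1.27, 1.26], [0.24, 2.4], [-1.31, 4.45], [0.19, 1.91], [-2.76, 2.76]. Speed limits (rad/s): [2.39, 2.39, 3.14, 3.14, 3.14, 3.14, 3.14].

### API

Orientations are given as a rotation vector (axis times angle).
In Python, from rig import arm gives the robot as it stands.
- The arm moves only by the shell command python3 -m inch 'ROWS' [OPENING] [FORCE]. ROWS is JSON, a list of rows, each an object of numbers: "tx", "ty", "tz": the shift along the tool's x, y, z in m; "yaw": the turn about the tool's z in rad. A call has 1 to 5 rows; each row is the pose to reach, as a shift and turn from the pose measured when the call began, along the tool's axes at that moment; what a row does not reach only later rows make up. A row lasts 1/12 s, in which the tool goes at most 41.7 mm and 7.16 degrees, less where a joint would pass 70% of its speed; a pose out of reach is approached as far as the arm can. A call with a gripper value outside its range is refused whole. OPENING is the finger opening in m, from 0 to 0.0854, set as the call begins (- or left out, the last holds). The fingers move at their own pace and stop on an object; FORCE is the grip in N (left out, the last holds). Time passes only in rows, so rows that repeat a pose let the fingers close. It gives the time, the measured TCP pose, the force and the opening at its end, in the units of the state.
- arm.read_state(): the state, without advancing time (a new reading comes with each control period).
- arm.get_image(name): name is "scene" or "top" or "wrist"; returns a dict with "frame" (400x640x3 uint8, blue, green, red), "K" (3x3 intrinsics, pixels), "k1" (the pictures are not rectified: a ray, as slopes to the right and down, at radius r is drawn at 1 + k1 r^2 times it, then the intrinsics apply), "R" (3x3) and "t" (3): a world point X has camera coordinates R X + t. Camera axes: x right, y down, z forward; pixel columns grow to the right and rows downward; lengths in m; the calibration is good to about 2 mm. A picture is of the moment at which its call begins. There is no depth.
- arm.sign_off(): hands the job in, once; it reports no verdict.
Trained networks look in the newest picture that a camera, given by its name, has taken for a name from the list of things; names that differ only in an ending like _2 or _b are one class to them, and where a whole thing is asked for, a point or a joint stands for the part that bears it (a point fixed in the world has none). Each returns a list of dicts, best first, with "p" (0 to 1); they miss things now and then, are a little off and sometimes report something else, mostly with a low value. They report only what shows in the picture. A call takes as long as a camera call. They do not tell look-alikes from the thing itself.
- arm.search_frame(camera, query): "xyz" ([x, y, z] in m, in world coordinates, good to about 4 mm: the middle of the surface that is visible of it).
The state is a dict: "time": time; "qpos": joint angles; "qd": joint speeds; "effort": joint torques, N m; "position": TCP position; "eef_rot": TCP orientation; "force": force on the tool from outside, world axes, zero at the start; "wrist_torque": the same for the moment, N m; "grip_width": opening from 0.0 (shut) to 1.0 (fully open).
Only numpy, scipy, OpenCV 4.12 (cv2) and the standard library are available. Lean on these libraries where they do the work, as an engineer would, in place of code of your own. Each camera call takes 0.05 s, during which the arm holds its last target. There are 200 camera calls.

### The job

Check each hand probe and sort it into the pot of its own colour, the red one first and then the blue. Before it goes into its pot, hold the probe upright and press its tip gently on the white middle of the spring pad of its own colour until the pad has gone at least half-way down, keep it there for about half a second, and never jam it hard or use the wrong stand. Leave each probe standing tip down in its pot, let go of it, and do not shift the bearings, the tester or the caliper.

Things in the scene. Friction and masses are not known exactly. Their poses are not given: they have to be found in the camera images.
- probe_red: red-capped hand probe: round aluminium bar 26 mm in diameter, 160 mm long, with a square red grip cap, 26 x 26 mm, over its top 60 mm (flats face its x and y); the foot tapers over the last 22 mm to a flat tip 8 mm across. About 0.16 kg. Origin at the centre of the tip's end face; z runs from tip to cap. Starts in a cradle, leaning 35 degrees from upright.
- probe_red_tip (a point): centre of the red probe's tip end face (the point that is pressed on the pad); axes as the probe's
- probe_blue: blue-capped hand probe: round aluminium bar 26 mm in diameter, 160 mm long, with a square blue grip cap, 26 x 26 mm, over its top 60 mm (flats face its x and y); the foot tapers over the last 22 mm to a flat tip 8 mm across. About 0.16 kg. Origin at the centre of the tip's end face; z runs from tip to cap. Starts in a cradle, leaning 35 degrees from upright.
- probe_blue_tip (a point): centre of the blue probe's tip end face (the point that is pressed on the pad); axes as the probe's
- cradle_1: fixed leaning aluminium trough on a grey foot 130 x 70 x 8 mm, holding one probe. Origin under the middle of the foot. The probe's tip rests at (40, 0, 30) mm, its axis leans 35 degrees from vertical to the cradle's -x: cap end at (-52, 0, 161) mm. Black side rails (44 mm over both) reach 80 mm up along the probe; its square cap stands free.
- cradle_2: fixed leaning aluminium trough on a grey foot 130 x 70 x 8 mm, holding one probe. Origin under the middle of the foot. The probe's tip rests at (40, 0, 30) mm, its axis leans 35 degrees from vertical to the cradle's -x: cap end at (-52, 0, 161) mm. Black side rails (44 mm over both) reach 80 mm up along the probe; its square cap stands free.
- stand_red: fixed stand with a red collar: dark steel foot 76 mm across, 20 mm high, collar to 50 mm, a steel column, on top a red spring pad 33 mm across with a white middle of 20 mm. The column's height differs each time (not reported): the pad's top is 78 to 103 mm above the table. Origin under the middle of the foot, on the pad's axis; z up.
- pad_red (a joint): how far the red pad is pressed down, in m: 0 free, 0.008 on its bottom stop; the spring takes about 1.6 N to start, 4 N at 3 mm and 8 N at the stop
- stand_blue: fixed stand with a blue collar: dark steel foot 76 mm across, 20 mm high, collar to 50 mm, a steel column, on top a blue spring pad 33 mm across with a white middle of 20 mm. The column's height differs each time (not reported): the pad's top is 78 to 103 mm above the table. Origin under the middle of the foot, on the pad's axis; z up.
- pad_blue (a joint): how far the blue pad is pressed down, in m: 0 free, 0.008 on its bottom stop; the spring takes about 1.6 N to start, 4 N at 3 mm and 8 N at the stop
- pot_red: fixed square open pot of red plastic, 72 x 72 mm outside, 95 mm high, walls 4 mm, floor about 4 mm. Origin under the middle of its base; z up, x and y along its sides.
- pot_blue: fixed square open pot of blue plastic, 72 x 72 mm outside, 95 mm high, walls 4 mm, floor about 4 mm. Origin under the middle of its base; z up, x and y along its sides.
- pot_yellow: fixed square open pot of yellow plastic, 72 x 72 mm outside, 95 mm high, walls 4 mm, floor about 4 mm. Origin under the middle of its base; z up, x and y along its sides. Stays empty.
- bearing_1: loose steel ball bearing lying flat, 84 mm outer diameter, 25 mm high, 0.7 kg; bystander. Origin under its middle
- bearing_2: loose steel ball bearing lying flat, 84 mm outer diameter, 25 mm high, 0.7 kg; bystander. Origin under its middle
- bearing_3: loose steel ball bearing lying flat, 84 mm outer diameter, 25 mm high, 0.7 kg; bystander. Origin under its middle
- tester: loose black hand-held tester lying flat, 85 x 150 x 34 mm, with a screen and yellow keys; bystander. Origin under its middle
- caliper: loose steel caliper lying flat, 190 mm long along its y, up to 12 mm high; bystander. Origin under the middle of its bar
Mind the look-alikes: they are no part of the job. What is shaped like the probe_red but green or orange is not meant.

How it is judged:
On the way, in this order (a step that is already met when the one before it is completed fails the run):
1. the red probe, within 0.22 rad of upright, its tip within 10 mm of the red stand's axis, presses the red pad down by more than 3 mm with over 2 N for 0.3 s (contact force between probe_red and stand_red above 2 N and value of joint pad_red above 0.003 m and horizontal distance between probe_red_tip and stand_red below 0.01 m and angle between probe_red's own z axis and vertical below 0.22 rad), for 0.3 s.
2. the red probe stands tip down in the red pot, let go (x of probe_red_tip in the frame of pot_red between -0.036 and 0.036 m and y of probe_red_tip in the frame of pot_red between -0.036 and 0.036 m and z of probe_red_tip in the frame of pot_red between -0.002 and 0.03 m and angle between probe_red's own z axis and vertical below 0.8 rad and contact force between the fingers and probe_red below 0.1 N and linear speed of probe_red below 0.03 m/s), for 0.2 s.
3. the blue probe, within 0.22 rad of upright, its tip within 10 mm of the blue stand's axis, presses the blue pad down by more than 3 mm with over 2 N for 0.3 s (contact force between probe_blue and stand_blue above 2 N and value of joint pad_blue above 0.003 m and horizontal distance between probe_blue_tip and stand_blue below 0.01 m and angle between probe_blue's own z axis and vertical below 0.22 rad), for 0.3 s.
At the end, for the whole second after the job is handed in: Each probe stands in the pot of its own colour, tip down and within 0.8 rad of upright, its tip inside the walls (36 mm of the middle along each side) and less than 30 mm above the pot's underside, at rest and not touched by the fingers (all of step 2 and x of probe_blue_tip in the frame of pot_blue between -0.036 and 0.036 m and y of probe_blue_tip in the frame of pot_blue between -0.036 and 0.036 m and z of probe_blue_tip in the frame of pot_blue between -0.002 and 0.03 m and angle between probe_blue's own z axis and vertical below 0.8 rad and contact force between the fingers and probe_blue below 0.1 N and linear speed of probe_blue below 0.03 m/s).
It fails at once if a probe presses on its own stand with more than 20 N (contact force between probe_red and stand_red above 20 N or contact force between probe_blue and stand_blue above 20 N).
It fails at once if a probe is pressed on the other colour's stand (over 2 N) (contact force between probe_red and stand_blue above 2 N or contact force between probe_blue and stand_red above 2 N).
It fails at once if a bearing is shifted by more than 20 mm (distance of any of bearing_1, bearing_2, bearing_3 from where it was at the start of the episode above 0.02 m).
It fails at once if the tester or the caliper is shifted by more than 20 mm (distance of any of tester, caliper from where it was at the start of the episode above 0.02 m).
It also fails if it takes over 69 s, if anything falls off the work surface, if the arm or the gripper's body presses on something with over 40 N, if the wrist force passes 120 N, or if a joint passes its speed limit or range.

## Working session

There is one attempt and no reset: what is moved stays moved. The work goes in short steps, Python scripts to look and compute and a shell command to move; the robot and the scene stay as the last step left them, time stands still between calls to the robot, and variables do not carry over. Pictures are saved under pics/ and viewed, about 8 in all and at most 12, crops included, and the job is handed in when it is done.

```bash
ls; mkdir -p pics; python3 - <<'E'
from rig import arm
import cv2
s=arm.read_state();print(s)
for n in("scene","top"):
    d=arm.get_image(n);cv2.imwrite(f"pics/{n}0.png",d["frame"]);print(n,d["K"],d["k1"],d["R"],d["t"])
for c in("top","scene"):
  for q in("probe_red","probe_blue","cradle_1","stand_red","stand_blue","pot_red","pot_blue","pad_red","pad_blue","probe_red_tip","bearing_1","tester","caliper"):
    print(c,q,[(round(r["p"],2),[round(float(v),3) for v in r["xyz"]]) for r in arm.search_frame(c,q)[:5]])
E
```

```text
pics
{'time': 0.0, 'qpos': array([ 1.14878504,  0.53717049, -0.00441794,  1.5388507 ,  0.00262267,
        1.06727994, -0.07122806]), 'qd': array([ 6.44506896e-04, -2.38574795e-04,  1.06049391e-04, -9.76944969e-04,
       -1.52210897e-04,  1.05425531e-05, -1.52735763e-03]), 'effort': array([ 5.24311781e-04, -5.83412647e+01,  1.04895148e+00, -2.59106344e+01,
        1.23653503e-02,  9.53844778e-03, -8.69966872e-07]), 'position': array([ 0.22617989, -0.608724  ,  0.23041922]), 'eef_rot': array([-3.09038111e+00, -5.55730095e-01,  7.11423172e-04]), 'force': array([-0.03707034,  0.30095784, -0.42688861]), 'wrist_torque': array([0.0014623 , 0.02142125, 0.05080257]), 'grip_width': 1.0030492291434259}
scene [[405.80236746   0.         319.92799298]
 [  0.         405.80236746 195.770265  ]
 [  0.           0.           1.        ]] -0.03166524195469509 [[-0.14019491  0.99011436 -0.00435149]
 [ 0.75779872  0.10446961 -0.64407081]
 [-0.63724916 -0.093593   -0.7649535 ]] [ 0.01763729 -0.27391131  1.66814812]
top [[451.85404726   0.         315.94641246]
 [  0.         451.85404726 209.32777055]
[... 1512 characters left out ...]
tand_blue [(0.94, [0.5, -0.069, 0.027]), (0.68, [0.613, 0.323, 0.126])]
scene pot_red [(0.62, [0.665, -0.057, 0.053])]
scene pot_blue [(0.96, [0.599, -0.354, 0.056]), (0.49, [0.356, -0.175, 0.006])]
scene pad_red [(0.63, [0.473, -0.225, 0.097])]
scene pad_blue [(0.55, [0.491, -0.082, 0.085]), (0.31, [0.474, -0.222, 0.095])]
scene probe_red_tip [(0.82, [0.491, 0.113, 0.121]), (0.74, [0.434, 0.384, 0.026]), (0.7, [0.187, 0.29, 0.024]), (0.67, [0.61, 0.322, 0.127])]
scene bearing_1 [(0.88, [0.741, 0.072, 0.023]), (0.79, [0.434, -0.33, 0.024]), (0.75, [0.607, 0.325, 0.129]), (0.74, [0.353, 0.221, 0.023])]
scene tester [(0.78, [0.731, 0.223, 0.036])]
scene caliper [(0.76, [0.355, -0.176, 0.008])]
```

View pics/top0.png

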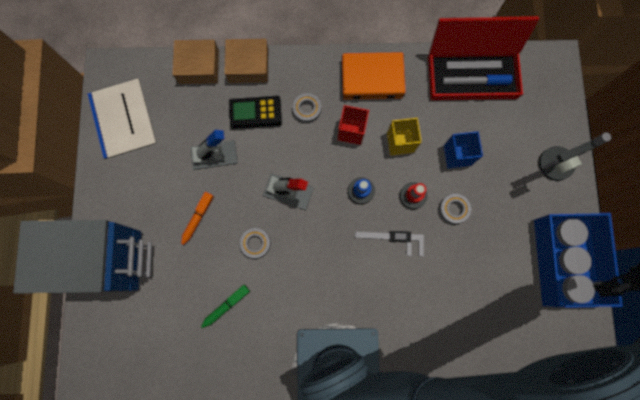

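View pics/scene0.png

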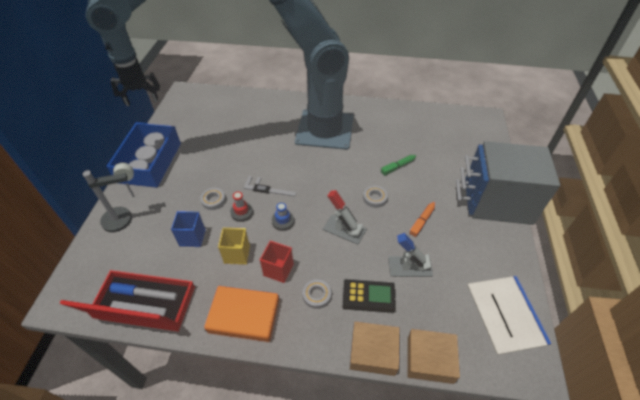

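The top view shows four probe-like things. Red-capped at about (290,185) and blue-capped at (212,140) stand leaning in grey cradles, which fits the description. Orange at (197,218) and green at (226,306) lie on the table and are look-alikes. The pots are red (353,125), yellow (404,136) and blue (463,150). The stands are blue (362,190) and red (414,194).

```bash
cat > h.py <<'E'
import numpy as np,cv2
from scipy.spatial.transform import Rotation as Ro
from rig import arm
def p2w(d,u,v,z):
    r=cv2.undistortPoints(np.array([[[u,v]]],float),d["K"],np.array([d["k1"],0,0,0.]))[0,0]
    c=-d["R"].T@d["t"]; w=d["R"].T@np.array([*r,1]); return c+w*(z-c[2])/w[2]
def w2p(d,X):
    return cv2.projectPoints(np.array([X],float),cv2.Rodrigues(d["R"])[0],d["t"],d["K"],np.array([d["k1"],0,0,0.]))[0][0,0]
def togo(s,xyz,yawdir=None):
    "shift in tool axes to bring TCP to xyz; yawdir=world angle of desired tool y"
    R=Ro.from_rotvec(s["eef_rot"]).as_matrix()
    sh=R.T@(np.array(xyz)-s["position"]); out=[round(float(a),4) for a in sh]
    if yawdir is not None:
        y=R.T@np.array([np.cos(yawdir),np.sin(yawdir),0]); a=np.arctan2(-y[0],y[1])
        out.append(round(float((a+np.pi/2)%np.pi-np.pi/2),3))
    return out
E
python3 - <<'E'
from h import *
d=arm.get_image("top");f=d["frame"]
cv2.imwrite("pics/a.png",cv2.resize(f[120:218,188:320],None,fx=6,fy=6,interpolation=cv2.INTER_CUBIC))
d=arm.get_image("wrist");print(d["K"],d["k1"]);s=arm.read_state();R=Ro.from_rotvec(s["eef_rot"]).as_matrix()
print("cam in tool",R.T@(-d["R"].T@d["t"]-s["position"]),"axes\n",d["R"]@R)
E
```

```text
[[331.37234972   0.         330.26171423]
 [  0.         331.37234972 202.6839034 ]
 [  0.           0.           1.        ]] -0.036974783758786635
cam in tool [ 0.06709328  0.00051453 -0.14255387] axes
 [[ 7.50629270e-04  9.99999378e-01  8.25369639e-04]
 [-9.63415692e-01  9.44375850e-04 -2.68009912e-01]
 [-2.68010525e-01 -5.93997977e-04  9.63415801e-01]]
```

View pics/a.png

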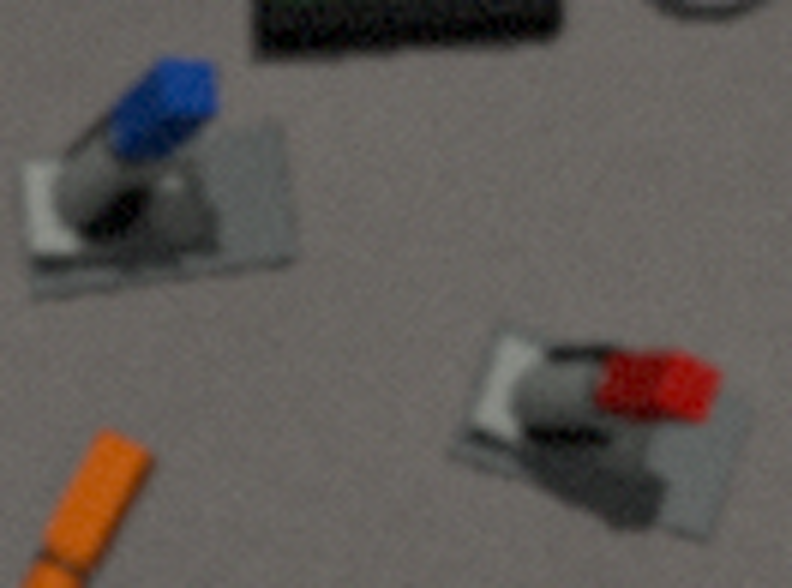

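The crop confirms the red-capped probe in its cradle, cap at about (660,385), and the blue-capped one, cap at (165,105). Both tip ends point left in the picture, against a pale end stop. The orange thing at the lower left is lying loose, so it is a decoy.

```bash
python3 - <<'E'
from h import *
d=arm.get_image("top")
for n,c,caps in(("red",[(505,328),(452,450),(708,540),(752,400)],(685,388)),("blue",[(18,160),(33,298),(295,262),(278,122)],(190,88))):
    P=np.array([p2w(d,188+u/6,120+v/6,0.008) for u,v in c])
    m=P.mean(0); ax=(P[0]+P[1]-P[2]-P[3]);a=np.arctan2(ax[1],ax[0])
    print(n,m,np.degrees(a),[np.linalg.norm(P[i]-P[i-1]).round(3) for i in range(4)])
    print(" captop",p2w(d,188+caps[0]/6,120+caps[1]/6,.161),"pred",m[:2]-.052*np.array([np.cos(a),np.sin(a)]))
    g=m[:2]-.0346*np.array([np.cos(a),np.sin(a)])
    s=arm.read_state();print("grasp",g,togo(s,[*g,.136+.12],a+np.pi/2),s["position"])
E
```

```text
red [0.48505744 0.12782592 0.008     ] 70.95182266088808 [np.float64(0.123), np.float64(0.064), np.float64(0.129), np.float64(0.071)]
 captop [0.46851809 0.08386067 0.161     ] pred [0.46808656 0.07867321]
grasp [0.47376528 0.09512046] [0.4773, -0.5741, -0.0247, -0.883] [ 0.22639027 -0.6092893   0.23128986]
blue [0.59632701 0.34321922 0.008     ] 97.44034583267502 [np.float64(0.127), np.float64(0.07), np.float64(0.126), np.float64(0.071)]
 captop [0.60306653 0.29375646 0.161     ] pred [0.60306069 0.29165705]
grasp [0.60080749 0.30891055] [0.6708, -0.7302, -0.0247, -1.345] [ 0.22639027 -0.6092893   0.23128986]
```

```bash
python3 -m inch '[{"tx":0.477,"ty":-0.574,"tz":-0.025,"yaw":-0.883},{"tx":0.477,"ty":-0.574,"tz":-0.025,"yaw":-0.883},{"tx":0.477,"ty":-0.574,"tz":-0.025,"yaw":-0.883},{"tx":0.477,"ty":-0.574,"tz":-0.025,"yaw":-0.883},{"tx":0.477,"ty":-0.574,"tz":-0.025,"yaw":-0.883}]' 0.06 20
python3 -c "
from h import *
s=arm.read_state();print(togo(s,[.4738,.0951,.256],np.radians(160.95)),s['qpos'])"
```

```text
time: 1.97
position: [0.2957, -0.411, 0.2385]
eef_rot: [2.766, 1.488, -0.0]
force: [0.9, -0.1, 0.0]
grip_width: 0.703
[0.5204, -0.1304, -0.0178, -0.251] [ 1.02946469  0.29280694 -0.20550315  1.89705579  0.07248396  0.9582816
  0.20686264]
```

```bash
python3 -m inch '[{"tx":0.52,"ty":-0.13,"tz":-0.018,"yaw":-0.251},{"tx":0.52,"ty":-0.13,"tz":-0.018,"yaw":-0.251},{"tx":0.52,"ty":-0.13,"tz":-0.018,"yaw":-0.251},{"tx":0.52,"ty":-0.13,"tz":-0.018,"yaw":-0.251},{"tx":0.52,"ty":-0.13,"tz":-0.018,"yaw":-0.251}]'
python3 -c "
from h import *
s=arm.read_state();print(togo(s,[.4738,.0951,.256],np.radians(160.95)),s['qpos'])
d=arm.get_image('wrist');cv2.imwrite('pics/w1.png',d['frame']);np.save('w1.npy',d,allow_pickle=True)
for q in('stand_red','stand_blue','pad_red','pad_blue'): print(q,[(round(r['p'],2),np.round(r['xyz'],3)) for r in arm.search_frame('wrist',q)])"
```

```text
time: 2.38
position: [0.3647, -0.2147, 0.2456]
eef_rot: [2.558, 1.821, -0.0]
force: [1.8, 0.0, 0.4]
grip_width: 0.702
[0.3284, 0.0017, -0.0108, -0.001] [ 0.78933229  0.15017871 -0.39627292  2.0693192   0.0731689   0.93360293
  0.02017337]
stand_red [(0.88, array([ 0.465, -0.214,  0.05 ]))]
stand_blue [(0.86, array([ 0.47 , -0.091,  0.022]))]
pad_red [(0.6, array([ 0.468, -0.22 ,  0.099]))]
pad_blue [(0.47, array([ 0.483, -0.095,  0.085]))]
```

View pics/w1.png

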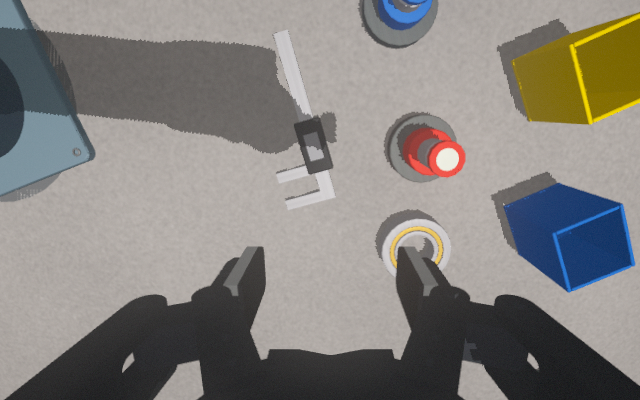

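The wrist view shows the red stand's foot centred at (422,147) and its white pad at (447,159). The blue pot's rim corners are at (555,233), (623,206), (634,264) and (569,291). The blue stand is partly visible at (400,5).

```bash
python3 - <<'E'
from h import *
from scipy.optimize import least_squares
d=np.load('w1.npy',allow_pickle=True).item()
print("foot",p2w(d,422.5,147.5,.02))
r=least_squares(lambda p:np.r_[w2p(d,[p[0],p[1],.02])-[422.5,147.5],w2p(d,p)-[447,159]],[.465,-.22,.09]);print("red axis+h",r.x,r.fun)
# white diameter check
f=d["frame"].astype(int);m=((f.min(2)>190)).astype(np.uint8);n,l,st,c=cv2.connectedComponentsWithStats(m)
for i in range(1,n):
    if abs(c[i]-[447,159]).max()<10: print(st[i],c[i])
P=[p2w(d,*q,.095) for q in((555,233),(623,206),(634,264),(569,291))];print("bluepot",np.mean(P,0),[np.linalg.norm(P[i]-P[i-1]).round(3) for i in range(4)],np.degrees(np.arctan2(*(P[1]-P[0])[1::-1])))
E
python3 -m inch '[{"tx":0.328,"ty":0.002,"tz":-0.011},{"tx":0.328,"ty":0.002,"tz":-0.011},{"tx":0.328,"ty":0.002,"tz":-0.011},{"tx":0.328,"ty":0.002,"tz":-0.011},{"tx":0.328,"ty":0.002,"tz":-0.011}]'
python3 -m inch '[{"tx":0.06,"tz":-0.01},{"tx":0.06,"tz":-0.01},{"tx":0.06,"tz":-0.01}]'
python3 -c "
from h import *
s=arm.read_state();print(togo(s,[.4738,.0951,.256],np.radians(160.95)),s['qpos'])
d=arm.get_image('wrist');cv2.imwrite('pics/w2.png',d['frame']);np.save('w2.npy',d,allow_pickle=True)"
```

```text
foot [ 0.47011825 -0.22155233  0.02      ]
red axis+h [ 0.46963497 -0.22217017  0.10146254] [-0.27677133  0.67333648  0.21848832 -0.5291293 ]
[436 148  23  23 388] [447.16494845 158.92268041]
bluepot [ 0.59043641 -0.35849165  0.095     ] [np.float64(0.069), np.float64(0.068), np.float64(0.066), np.float64(0.069)] 4.296269878910217
[0.3307, 0.0014, -0.011, -0.0] [ 0.79162075  0.15225612 -0.39365739  2.06747592  0.07376917  0.93390655
  0.0253288 ]$[0]: bad value
$[0]: bad value
```

View pics/w2.png

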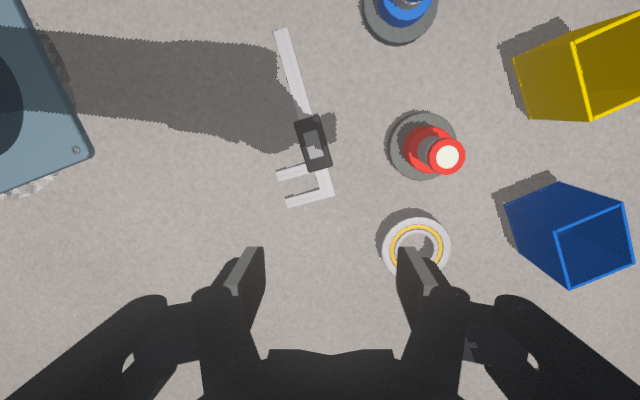

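The view has not changed because the move was refused. Every row needs all four keys.

```bash

python3 -m inch '[{"tx":0.33,"ty":0.001,"tz":-0.011,"yaw":0},{"tx":0.33,"ty":0.001,"tz":-0.011,"yaw":0},{"tx":0.33,"ty":0.001,"tz":-0.011,"yaw":0},{"tx":0.33,"ty":0.001,"tz":-0.011,"yaw":0},{"tx":0.33,"ty":0.001,"tz":-0.011,"yaw":0}]'
python3 -m inch '[{"tx":0.06,"ty":0,"tz":-0.01,"yaw":0},{"tx":0.06,"ty":0,"tz":-0.01,"yaw":0},{"tx":0.06,"ty":0,"tz":-0.01,"yaw":0}]'
python3 -c "
from h import *
s=arm.read_state();print(togo(s,[.4738,.0951,.256],np.radians(160.95)),s['qpos'])
d=arm.get_image('wrist');cv2.imwrite('pics/w3.png',d['frame']);np.save('w3.npy',d,allow_pickle=True)"
```

```text
time: 3.1
position: [0.434, -0.0199, 0.2521]
eef_rot: [2.563, 1.815, -0.001]
force: [2.0, -0.3, 0.3]
grip_width: 0.707
time: 3.35
position: [0.4559, 0.0405, 0.2629]
eef_rot: [2.559, 1.821, 0.005]
force: [0.1, 0.0, -0.8]
grip_width: 0.701
[0.0574, -0.001, 0.0071, -0.002] [ 0.35443639  0.21778424 -0.6120148   1.9648323   0.14744103  0.99932792
 -0.66020923]
```

View pics/w3.png

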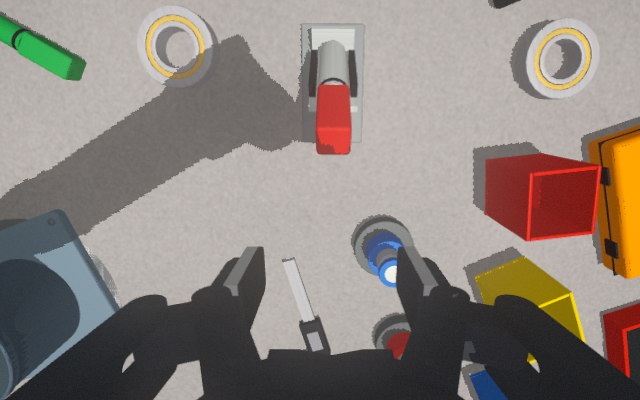

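The wrist view shows the red-capped probe in its cradle (foot corners (302,24) to (363,142)), aligned with the tool. The red pot's rim is at (530,174), (601,166), (598,232) and (527,240). The blue stand's foot is at about (382,247) and its white pad at (391,272).

```bash
python3 - <<'E'
from h import *
from scipy.optimize import least_squares
d=np.load('w3.npy',allow_pickle=True).item()
P=np.array([p2w(d,*q,.008) for q in((302,24),(363,24),(363,142),(302,142))])
m=P.mean(0);ax=P[0]+P[1]-P[2]-P[3];a=np.arctan2(ax[1],ax[0]);print("cradle",m,np.degrees(a),[np.linalg.norm(P[i]-P[i-1]).round(3) for i in range(4)])
r=least_squares(lambda p:np.r_[w2p(d,[p[0],p[1],.02])-[382,247],w2p(d,p)-[391,273]],[.465,-.09,.09]);print("blue axis+h",r.x,r.fun)
P=[p2w(d,*q,.095) for q in((530,174),(601,166),(598,232),(527,240))];print("redpot",np.mean(P,0),[np.linalg.norm(P[i]-P[i-1]).round(3) for i in range(4)])
u=np.array([np.cos(a),np.sin(a)])
C=m[:2]-.052*u; print("captop pred px",w2p(d,[*C,.161]))
g=m[:2]-.0346*u;s=arm.read_state();print(g,togo(s,[*g,.1365-.019],a+np.pi/2))
E
```

```text
cradle [0.48980415 0.13034628 0.008     ] 70.99320495220577 [np.float64(0.128), np.float64(0.067), np.float64(0.128), np.float64(0.072)]
blue axis+h [ 0.4849736  -0.07265861  0.08894267] [-0.42035615  0.15997716  0.3536588  -0.13434744]
redpot [ 0.6689082  -0.05463046  0.095     ] [np.float64(0.069), np.float64(0.07), np.float64(0.069), np.float64(0.074)]
captop pred px [334.13858862 143.6962277 ]
[0.47853561 0.09763268] [0.0646, 0.0023, 0.1447, -0.005]
```

```bash

python3 -m inch '[{"tx":0.040,"ty":0.002,"tz":0.012,"yaw":0},{"tx":0.064,"ty":0.002,"tz":0.040,"yaw":0},{"tx":0.0645,"ty":0.002,"tz":0.080,"yaw":0},{"tx":0.0645,"ty":0.002,"tz":0.120,"yaw":0},{"tx":0.0645,"ty":0.002,"tz":0.145,"yaw":0}]'
python3 -m inch '[{"tx":0,"ty":0,"tz":0,"yaw":0}]'
python3 -c "
from h import *
s=arm.read_state();print(togo(s,[.4785,.0976,.1175],np.radians(160.95)),s['force'])
d=arm.get_image('wrist');cv2.imwrite('pics/w4.png',d['frame'])"
```

```text
time: 3.82
position: [0.4764, 0.0943, 0.1134]
eef_rot: [2.565, 1.814, -0.007]
force: [0.3, -0.6, -0.6]
grip_width: 0.7
time: 3.9
position: [0.4731, 0.091, 0.1088]
eef_rot: [-2.565, -1.809, 0.021]
force: [-1.6, 0.2, 0.3]
grip_width: 0.703
[0.008, 0.0028, -0.0088, -0.01] [-1.56932561  0.24785952  0.33349467]
```

View pics/w4.png

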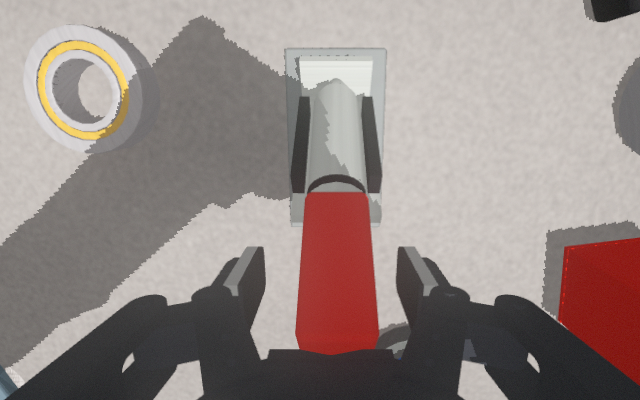

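The red cap is centred between the fingers at about (337,270), and the tip end is ahead along tool x. Next I correct for the overshoot and close.

```bash

python3 -m inch '[{"tx":0.008,"ty":0.003,"tz":-0.009,"yaw":-0.01},{"tx":0.008,"ty":0.003,"tz":-0.009,"yaw":-0.01},{"tx":0.008,"ty":0.003,"tz":-0.009,"yaw":-0.01}]'
python3 -m inch '[{"tx":0,"ty":0,"tz":0,"yaw":0},{"tx":0,"ty":0,"tz":0,"yaw":0},{"tx":0,"ty":0,"tz":0,"yaw":0},{"tx":0,"ty":0,"tz":0,"yaw":0},{"tx":0,"ty":0,"tz":0,"yaw":0}]' 0 25
python3 -m inch '[{"tx":0,"ty":0,"tz":0,"yaw":0},{"tx":0,"ty":0,"tz":0,"yaw":0}]'
python3 -c "
from h import *
s=arm.read_state();print(togo(s,[.4785,.0976,.1175],np.radians(160.95)),s['force'],s['grip_width']*85.4)"
```

```text
time: 4.2
position: [0.4812, 0.0962, 0.121]
eef_rot: [2.561, 1.819, -0.015]
force: [-0.2, 0.1, -0.3]
grip_width: 0.702
time: 4.62
position: [0.4805, 0.0956, 0.1213]
eef_rot: [2.56, 1.819, -0.018]
force: [-3.3, -2.4, 7.8]
grip_width: 0.306
time: 4.78
position: [0.4804, 0.0957, 0.1215]
eef_rot: [2.56, 1.82, -0.018]
force: [-1.8, -0.3, 4.6]
grip_width: 0.305
[0.0012, -0.0024, 0.004, -0.002] [-1.79908065 -0.28245972  4.5870475 ] 26.0677565935274
```

```bash

python3 -m inch '[{"tx":0.013,"ty":0,"tz":-0.0078,"yaw":0},{"tx":0.028,"ty":0,"tz":-0.0146,"yaw":0},{"tx":0.0434,"ty":0,"tz":-0.0193,"yaw":0},{"tx":0.0595,"ty":0,"tz":-0.022,"yaw":0},{"tx":0.0758,"ty":0,"tz":-0.0225,"yaw":0}]'
python3 -c "
from h import *
s=arm.read_state();print(s['force'],s['wrist_torque'],s['grip_width'])
d=arm.get_image('wrist');e=arm.get_image('scene');f=e['frame']
a,b=map(int,w2p(e,[*s['position'][:2],.12]));c=f[b-45:b+45,a-50:a+50]
cv2.imwrite('pics/w5.png',np.hstack([cv2.resize(d['frame'][:,180:500],(320,400)),cv2.resize(c,(444,400),interpolation=cv2.INTER_CUBIC)]))
print(togo(s,[.5146,.1682,.200]))"
```

```text
time: 5.2
position: [0.5058, 0.1686, 0.1451]
eef_rot: [2.559, 1.819, -0.018]
force: [-4.1, -2.1, 10.5]
grip_width: 0.301
[-4.14256472 -2.08145326 10.46017837] [-0.65143461  1.32162178  0.01972233] 0.3012717025785479
[0.0019, 0.0081, -0.055]
```

View pics/w5.png

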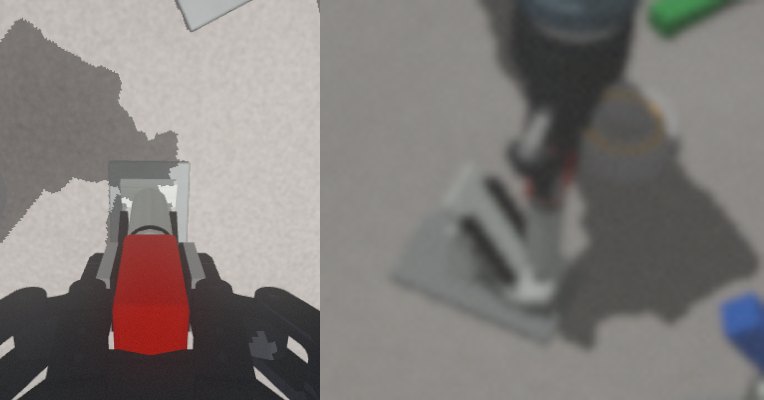

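The wrist part shows the cap's front-face edges at rows of about 235 (bottom) and 302 (top). The scene crop shows the probe standing roughly upright, out of the trough. I'll fit its tilt from those edges.

```bash
cat >> h.py <<'E'
def tilt(rows,d,s):
    "fit tilt(deg, + = tip toward tool +x) and s_grasp from rows of cap front edge bottom/top, and top face near edge"
    from scipy.optimize import least_squares
    R=Ro.from_rotvec(s["eef_rot"]).as_matrix();G=s["position"]-.019*R[:,2]
    def pt(t,sg,l,x):
        a=R[:,2]*np.cos(t)+R[:,0]*np.sin(t); b=R[:,0]*np.cos(t)-R[:,2]*np.sin(t)
        return w2p(d,G+a*(sg-l)+b*x)[1]
    r=least_squares(lambda p:np.array([pt(p[0],p[1],100,.0) if 0 else pt(p[0],p[1],.100,.013),pt(p[0],p[1],.160,.013),pt(p[0],p[1],.160,-.013)])-rows,[0,.134])
    a=R[:,2]*np.cos(r.x[0])+R[:,0]*np.sin(r.x[0])
    return np.degrees(r.x[0]),r.x[1],r.fun,G+a*r.x[1]
E
python3 -c "
from h import *
s=arm.read_state();d=arm.get_image('wrist');print(tilt([235,302,352],d,s))"
python3 -m inch '[{"tx":0,"ty":0,"tz":-0.03,"yaw":0},{"tx":0,"ty":0,"tz":-0.06,"yaw":0},{"tx":0,"ty":0,"tz":-0.08,"yaw":0},{"tx":0,"ty":0,"tz":-0.08,"yaw":0}]' 0 60
python3 -c "
from h import *
s=arm.read_state();print(s['force'],s['position'])
d=arm.get_image('wrist');cv2.imwrite('pics/w6.png',d['frame'][150:,200:480]);np.save('w6.npy',d,allow_pickle=True)
s=arm.read_state();print(togo(s,[.4697,-.222,.26]),s['qpos'])"
```

```text
(np.float64(1.404369385042183), np.float64(0.1278807231098903), array([-9.72248088, -7.89595673,  9.60448667]), array([0.50708241, 0.17464668, 0.03628442]))
time: 5.68
position: [0.5095, 0.1735, 0.229]
eef_rot: [2.557, 1.823, -0.0]
force: [0.8, 0.7, -1.7]
grip_width: 0.296
[ 0.75755772  0.74390926 -1.67713559] [0.50949547 0.1734709  0.22901711]
[-0.3857, 0.092, -0.0321] [ 0.06513824  0.41862157 -0.6086204   1.8139277   0.28179352  0.99944364
 -0.99001181]
```

View pics/w6.png

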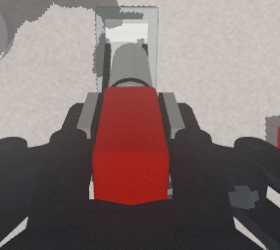

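```bash
python3 - <<'E'
from h import *
from scipy.optimize import least_squares
d=np.load('w6.npy',allow_pickle=True).item();f=d["frame"].astype(int)
c=f[220:370,325:338].mean(1);print([(220+i,*c[i].astype(int)) for i in range(0,150,4)])
row=f[300];print([ (u,*row[u]) for u in range(285,385,6)])
E
```

```text
[(220, np.int64(133), np.int64(138), np.int64(137)), (224, np.int64(133), np.int64(137), np.int64(137)), (228, np.int64(83), np.int64(85), np.int64(88)), (232, np.int64(120), np.int64(123), np.int64(124)), (236, np.int64(98), np.int64(102), np.int64(149)), (240, np.int64(56), np.int64(60), np.int64(148)), (244, np.int64(55), np.int64(58), np.int64(147)), (248, np.int64(51), np.int64(55), np.int64(146)), (252, np.int64(51), np.int64(54), np.int64(146)), (256, np.int64(49), np.int64(53), np.int64(146)), (260, np.int64(47), np.int64(51), np.int64(146)), (264, np.int64(46), np.int64(49), np.int64(146)), (268, np.int64(43), np.int64(46), np.int64(145)), (272, np.int64(42), np.int64(46), np.int64(146)), (276, np.int64(40), np.int64(44), np.int64(145)), (280, np.int64(39), np.int64(42), np.int64(145)), (284, np.int64(37), np.int64(41), np.int64(145)), (288, np.int64(36), np.int64(40), np.int64(145)), (292, np.int64(34), np.int64(38), np.int64(144)), (296, np.int64(32), np.int64(37), np.int64(144)), (300, np.int64(31), np.int64(35), np.int64(147)), (304, np.int64(30), np.int64(34), np.int64(
[... 948 characters left out ...]
)), (303, np.int64(35), np.int64(39), np.int64(146)), (309, np.int64(31), np.int64(34), np.int64(146)), (315, np.int64(33), np.int64(39), np.int64(148)), (321, np.int64(33), np.int64(37), np.int64(147)), (327, np.int64(30), np.int64(31), np.int64(145)), (333, np.int64(30), np.int64(36), np.int64(146)), (339, np.int64(29), np.int64(34), np.int64(146)), (345, np.int64(33), np.int64(37), np.int64(147)), (351, np.int64(34), np.int64(38), np.int64(146)), (357, np.int64(36), np.int64(38), np.int64(147)), (363, np.int64(33), np.int64(38), np.int64(143)), (369, np.int64(51), np.int64(50), np.int64(58)), (375, np.int64(52), np.int64(51), np.int64(60)), (381, np.int64(53), np.int64(51), np.int64(59))]
```

```bash
python3 - <<'E'
from h import *
from scipy.optimize import least_squares
d=np.load('w6.npy',allow_pickle=True).item();s=arm.read_state()
R=Ro.from_rotvec(s["eef_rot"]).as_matrix();G=s["position"]-.019*R[:,2]
def pt(t,sg,xo,l,x):
    a=R[:,2]*np.cos(t)+R[:,0]*np.sin(t); b=R[:,0]*np.cos(t)-R[:,2]*np.sin(t)
    return w2p(d,G+R[:,0]*xo+a*(sg-l)+b*x)[1]
for tipr in(185,190,195):
  r=least_squares(lambda p:np.array([pt(*p,.1,.013)-237,pt(*p,.16,.013)-302,pt(*p,.022,.013)-tipr]),[0,.134,0]);print(tipr,np.degrees(r.x[0]),r.x[1:],r.fun)
for xo in(-.005,0,.005):
  r=least_squares(lambda p:np.array([pt(*p,xo,.1,.013)-237,pt(*p,xo,.16,.013)-302]),[0,.134]);print(xo,np.degrees(r.x[0]),r.x[1],"pred22",pt(*r.x,xo,.022,.013))
f=d["frame"].astype(int)
print([(i,*f[i,326:334].mean(0).astype(int)) for i in range(160,232,3)])
e=arm.get_image("scene")
a,b=w2p(e,G+[0,0,-.06]);a,b=int(a),int(b)
cv2.imwrite("pics/s6.png",cv2.resize(e["frame"][b-50:b+50,a-60:a+60],None,fx=6,fy=6,interpolation=cv2.INTER_CUBIC));print(a,b,w2p(e,G),w2p(e,G+[0,0,-.134]))
E
```

```text
185 16.14257574731003 [ 0.20374701 -0.06010223] [-5.68434189e-14  0.00000000e+00  8.52651283e-14]
190 9.271241236252237 [ 0.17378593 -0.03362406] [ 2.84217094e-14  0.00000000e+00 -5.68434189e-14]
195 3.4243788610690054 [ 0.14780714 -0.01547192] [-9.94759830e-13 -5.11590770e-13 -5.96855898e-13]
-0.005 -0.8478419321974117 0.1282253067236317 pred22 199.27342621037812
0 -3.3779783574970574 0.11629078498143806 pred22 202.1317406802568
0.005 -6.613099702930702 0.1005729994750005 pred22 206.23913956372033
[(160, np.int64(184), np.int64(185), np.int64(182)), (163, np.int64(114), np.int64(116), np.int64(115)), (166, np.int64(114), np.int64(117), np.int64(114)), (169, np.int64(165), np.int64(170), np.int64(168)), (172, np.int64(187), np.int64(193), np.int64(191)), (175, np.int64(221), np.int64(226), np.int64(224)), (178, np.int64(222), np.int64(228), np.int64(225)), (181, np.int64(221), np.int64(226), np.int64(224)), (184, np.int64(219), np.int64(224), np.int64(222)), (187, np.int64(222), np.int64(226), np.int64(225)), (190, np.int64(223), np.int64(228), np.int64(227)), (193, np.int64(151), np.int64(156), np.int64(154)), (196, np.int64(136), np.int64(140), np.int64(138)), (199, np.int64(136), np.int64(140), np.int64(138)), (202, np.int64(136), np.int64(140), np.int64(139)), (205, np.int64(135), np.int64(139), np.int64(139)), (208, np.int64(136), np.int64(140), np.int64(138)), (211, np.int64(135), np.int64(139), np.int64(138)), (214, np.int64(134), np.int64(138), np.int64(137)), (217, np.int64(134), np.int64(137), np.int64(137)), (220, np.int64(134), np.int64(139), np.int64(138)), (223, np.int64(134), np.int64(138), np.int64(137)), (226, np.int64(134), np.int64(138), np.int64(138)), (229, np.int64(61), np.int64(63), np.int64(68))]
359 199 [361.27322261 185.52105353] [358.0530039  214.54209847]
```

View pics/s6.png

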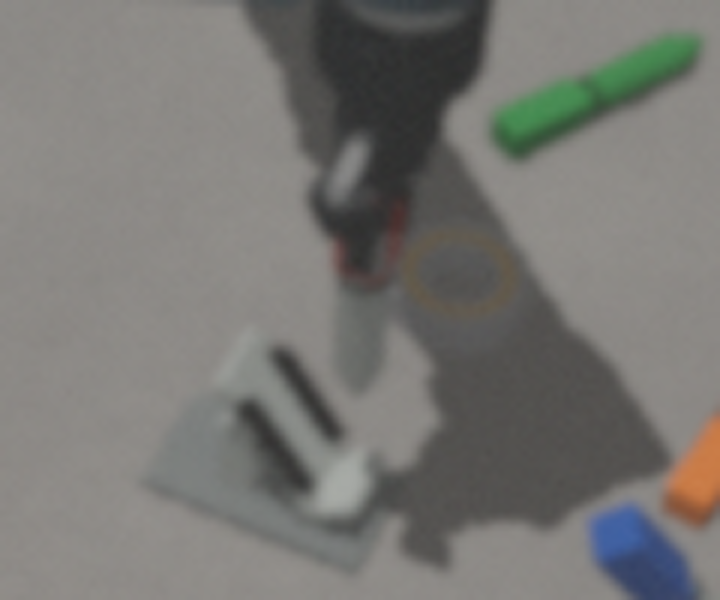

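The crop shows the red probe hanging upright: cap bottom at (367,283), tip at (360,390). The tip is about 3–4 mm toward tool +x, a tilt of about 2–3°. I'll check the pad positions by code and set off for the red stand.

```bash
python3 - <<'E'
from h import *
for cam in("scene","top"):
    d=arm.get_image(cam);f=d["frame"].astype(int)
    for n,X in(("red",[.4697,-.222,.1015]),("blue",[.485,-.0727,.089])):
        u,v=w2p(d,X);m=np.zeros(f.shape[:2],np.uint8)
        g=(f.min(2)>150)&(f.max(2)-f.min(2)<60)
        yy,xx=np.nonzero(g);k=np.hypot(xx-u,yy-v)<7
        print(cam,n,"pred",u.round(1),v.round(1),"seen",xx[k].mean().round(1) if k.any() else None,yy[k].mean().round(1) if k.any() else None,k.sum())
s=arm.read_state();print(togo(s,[.4684,-.2258,.275]))
E
python3 -m inch '[{"tx":-0.02,"ty":0.005,"tz":-0.03,"yaw":0},{"tx":-0.39,"ty":0.092,"tz":-0.046,"yaw":0},{"tx":-0.39,"ty":0.092,"tz":-0.046,"yaw":0},{"tx":-0.39,"ty":0.092,"tz":-0.046,"yaw":0},{"tx":-0.39,"ty":0.092,"tz":-0.046,"yaw":0}]'
python3 -c "
from h import *
s=arm.read_state();print(togo(s,[.4684,-.2258,.275]),s['qpos'])"
```

```text
scene red pred 237.0 193.8 seen 237.0 194.7 18
scene blue pred 281.6 204.7 seen 280.7 205.8 22
top red pred 419.3 187.6 seen 419.8 188.5 28
top blue pred 361.9 183.9 seen None None 0
[-0.3877, 0.0934, -0.0493]
time: 6.3
position: [0.4864, -0.0169, 0.2602]
eef_rot: [-2.556, -1.823, 0.019]
force: [2.4, -1.2, -2.8]
grip_width: 0.298
[-0.2035, 0.0509, -0.0135] [ 0.4210917   0.28056563 -0.56975066  1.89339318  0.17959877  1.02918795
 -0.55768035]
```

```bash

python3 -m inch '[{"tx":-0.2035,"ty":0.051,"tz":-0.0135,"yaw":0},{"tx":-0.2035,"ty":0.051,"tz":-0.0135,"yaw":0},{"tx":-0.2035,"ty":0.051,"tz":-0.0135,"yaw":0},{"tx":-0.2035,"ty":0.051,"tz":-0.0135,"yaw":0},{"tx":-0.2035,"ty":0.051,"tz":-0.0135,"yaw":0}]'
python3 -m inch '[{"tx":0,"ty":0,"tz":0,"yaw":0},{"tx":0,"ty":0,"tz":0,"yaw":0}]'
python3 -c "
from h import *
s=arm.read_state();print(s['force'],togo(s,[.4684,-.2258,.235]),s['qpos'])"
```

```text
time: 6.72
position: [0.4674, -0.2239, 0.2734]
eef_rot: [-2.554, -1.821, 0.021]
force: [1.0, 0.3, -1.7]
grip_width: 0.3
time: 6.88
position: [0.4655, -0.2268, 0.2715]
eef_rot: [-2.558, -1.812, 0.025]
force: [-0.2, 1.1, -2.7]
grip_width: 0.301
[-0.17995692  1.09424606 -2.68153743] [0.0022, 0.0029, 0.0364] [ 0.73052981  0.30956068 -0.45175131  1.80963298  0.16127882  1.0725526
 -0.12028419]
```

```bash

python3 -m inch '[{"tx":0.002,"ty":0.003,"tz":0.02,"yaw":0},{"tx":0.002,"ty":0.003,"tz":0.036,"yaw":0},{"tx":0.002,"ty":0.003,"tz":0.043,"yaw":0},{"tx":0.002,"ty":0.003,"tz":0.045,"yaw":0},{"tx":0.002,"ty":0.003,"tz":0.045,"yaw":0}]'
python3 -c "
from h import *
d=arm.get_image('wrist');e=arm.get_image('scene')
s=arm.read_state();print(s['force'],s['position'],togo(s,[.4684,-.2258,.2165]))
a,b=map(int,w2p(e,[.4697,-.222,.12]));print(a,b)
w=d['frame'][100:300,230:430]
cv2.imwrite('pics/p1.png',np.hstack([cv2.resize(w,(400,400),interpolation=cv2.INTER_CUBIC),cv2.resize(e['frame'][b-25:b+25,a-25:a+25],(400,400),interpolation=cv2.INTER_CUBIC)]))"
```

```text
time: 7.3
position: [0.4681, -0.2248, 0.2258]
eef_rot: [-2.555, -1.813, 0.025]
force: [-0.4, 0.7, -1.3]
grip_width: 0.298
[-0.72715542  0.98323544 -1.97909502] [ 0.46884476 -0.22559405  0.22706693] [-0.0002, -0.0002, 0.0106]
236 190
```

View pics/p1.png

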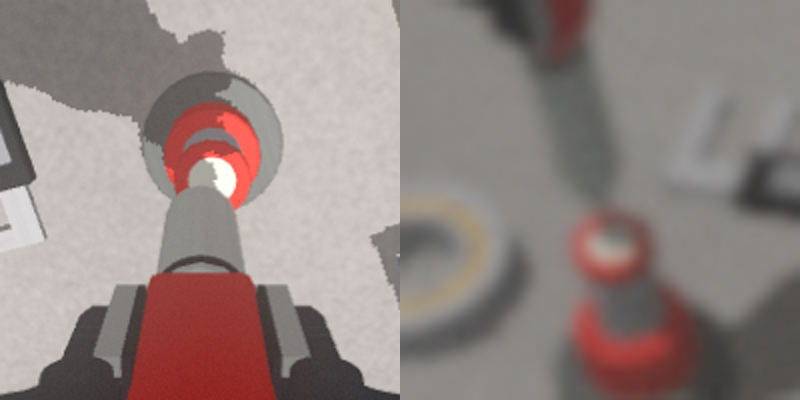

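The wrist crop (left) shows the red pad's white centre at (211,178), with the bar's axis just left of it at column ~203. The scene crop (right) shows the tip at (595,208) above the pad at (610,243). I'll triangulate both.

```bash
python3 - <<'E'
from h import *
from scipy.optimize import least_squares
d=arm.get_image('wrist');e=arm.get_image('scene');s=arm.read_state()
R=Ro.from_rotvec(s["eef_rot"]).as_matrix();G=s["position"]-.019*R[:,2]
print(s["position"],R[:,2])
P=least_squares(lambda p:np.r_[w2p(d,p)-[335.3,189],w2p(e,p)-[237.2,195.4],w2p(d,[p[0],p[1],.02])-[336.5,170]],[.47,-.222,.1]);print("pad",P.x,P.fun)
for L in(.130,.134,.138):
  def tip(p): a=R[:,2]+R[:,0]*p[0]+R[:,1]*p[1]; return G+L*a/np.linalg.norm(a)
  T=least_squares(lambda p:w2p(e,tip(p))-[235.4,191.0],[0,0]);t=tip(T.x);print("tip",L,t,np.degrees(T.x),"to pad",P.x-t,"tool",R.T@(P.x-t),"wristpx",w2p(d,t),w2p(e,G),"upright tip scene",w2p(e,G-[0,0,L]))
E
```

```text
[ 0.46888911 -0.22593569  0.22728648] [-0.01542811 -0.00399416 -0.999873  ]
pad [ 0.47252137 -0.22297099  0.10057499] [ 0.59970343 -0.72015262 -0.67876128 -0.8372965  -0.7081047   0.62564913]
tip 0.13 [ 0.47105886 -0.22447451  0.11630499] [1.35961175 1.33670861] to pad [ 0.0014625   0.00150352 -0.01573   ] tool [0.00204281 0.00108955 0.01569943] wristpx [334.79546462 195.2868512 ] [227.97959888 161.87227734] upright tip scene [235.14277354 190.52125418]
tip 0.134 [ 0.46778571 -0.22607334  0.11229151] [0.22484662 0.22506919] to pad [ 0.00473566  0.00310235 -0.01171652] tool [0.00460012 0.00359439 0.01162958] wristpx [331.59922362 197.12731   ] [227.97959888 161.87227734] upright tip scene [235.34637208 191.33389863]
tip 0.138 [ 0.46458915 -0.22763475  0.10837194] [-0.81875182 -0.79726146] to pad [ 0.00793222  0.00466376 -0.00779695] tool [0.00709758 0.00604063 0.00765495] wristpx [328.58287441 198.86422376] [227.97959888 161.87227734] upright tip scene [235.54904372 192.1427537 ]
```

```bash

python3 -m inch '[{"tx":0.004,"ty":0.003,"tz":0.002,"yaw":0},{"tx":0.004,"ty":0.003,"tz":0.005,"yaw":0},{"tx":0.004,"ty":0.003,"tz":0.007,"yaw":0},{"tx":0.004,"ty":0.003,"tz":0.008,"yaw":0}]'
python3 -m inch '[{"tx":0,"ty":0,"tz":0.002,"yaw":0},{"tx":0,"ty":0,"tz":0.002,"yaw":0}]'
python3 -m inch '[{"tx":0,"ty":0,"tz":0.002,"yaw":0},{"tx":0,"ty":0,"tz":0.002,"yaw":0}]'
```

```text
time: 7.83
position: [0.4728, -0.2231, 0.2189]
eef_rot: [-2.558, -1.813, 0.024]
force: [0.2, -0.2, -1.9]
grip_width: 0.297
time: 8.0
position: [0.4723, -0.223, 0.2163]
eef_rot: [-2.557, -1.812, 0.025]
force: [-0.2, 0.1, -2.3]
grip_width: 0.298
time: 8.17
position: [0.472, -0.2231, 0.2139]
eef_rot: [-2.557, -1.812, 0.025]
force: [0.3, 0.2, -2.4]
grip_width: 0.298
```

Baseline is about -2.2 N in z. I'll continue in 2 mm steps.

```bash

python3 -m inch '[{"tx":0,"ty":0,"tz":0.002,"yaw":0},{"tx":0,"ty":0,"tz":0.002,"yaw":0}]' | grep -E "posi|force"
python3 -m inch '[{"tx":0,"ty":0,"tz":0.002,"yaw":0},{"tx":0,"ty":0,"tz":0.002,"yaw":0}]'| grep -E "posi|force"
```

```text
position: [0.4717, -0.223, 0.2115]
force: [-0.0, -0.8, -1.9]
position: [0.4718, -0.2231, 0.2094]
force: [0.4, -0.0, -1.4]
```

```bash

python3 -m inch '[{"tx":0,"ty":0,"tz":0.002,"yaw":0},{"tx":0,"ty":0,"tz":0.002,"yaw":0}]' | grep -E "posi|force"
python3 -m inch '[{"tx":0,"ty":0,"tz":0.001,"yaw":0},{"tx":0,"ty":0,"tz":0.001,"yaw":0}]'| grep -E "posi|force"
```

```text
position: [0.4719, -0.2232, 0.2074]
force: [0.5, 0.7, 1.0]
position: [0.472, -0.2232, 0.2065]
force: [-0.7, 0.8, 1.1]
```

```bash

python3 -m inch '[{"tx":0,"ty":0,"tz":0.0015,"yaw":0},{"tx":0,"ty":0,"tz":0.0015,"yaw":0}]' | grep -E "posi|force"
python3 -m inch '[{"tx":0,"ty":0,"tz":0.0015,"yaw":0},{"tx":0,"ty":0,"tz":0.0015,"yaw":0},{"tx":0,"ty":0,"tz":0.0015,"yaw":0}]'| grep -E "posi|force"
```

```text
position: [0.472, -0.2232, 0.205]
force: [0.2, 1.3, 3.9]
position: [0.472, -0.2232, 0.2036]
force: [-1.4, 0.5, 4.3]
```

```bash

python3 -m inch '[{"tx":0,"ty":0,"tz":0.0005,"yaw":0},{"tx":0,"ty":0,"tz":0.0005,"yaw":0},{"tx":0,"ty":0,"tz":0.0005,"yaw":0},{"tx":0,"ty":0,"tz":0.0005,"yaw":0},{"tx":0,"ty":0,"tz":0.0005,"yaw":0}]' | grep -E "time|posi|force"
python3 -m inch '[{"tx":0,"ty":0,"tz":0,"yaw":0},{"tx":0,"ty":0,"tz":0,"yaw":0},{"tx":0,"ty":0,"tz":0,"yaw":0}]' | grep -E "time|posi|force"
python3 - <<'E'
from h import *
e=arm.get_image('scene');d=arm.get_image('wrist')
f=d["frame"][150:300,230:430].astype(int);m=(f.min(2)>190)
n,l,st,c=cv2.connectedComponentsWithStats(m.astype(np.uint8))
P=np.array([.4725,-.223,.1]);print("pad px expected",w2p(d,P),w2p(d,P-[0,0,.005]));
f=d["frame"].astype(int);red=(f[...,2]>150)&(f[...,1]<110);u,v=map(int,w2p(d,P))
yy,xx=np.nonzero(red[v-30:v+30,u-30:u+30]);print("red ext",xx.min()+u-30,xx.max()+u-30,yy.min()+v-30,yy.max()+v-30)
s=arm.read_state();print(s["force"]);print(w2p(d,[*s["position"][:2],.095]))
cv2.imwrite('pics/p2.png',cv2.resize(d['frame'][150:230,290:390],None,fx=6,fy=6,interpolation=cv2.INTER_CUBIC))
E
```

```text
time: 9.67
position: [0.472, -0.2232, 0.2031]
force: [-1.9, 0.0, 4.4]
time: 9.92
position: [0.472, -0.2232, 0.2031]
force: [-2.3, 0.1, 4.0]
pad px expected [333.22017954 199.54246136] [333.26793246 197.83711718]
red ext 307 357 169 207
[-1.22959778  0.0068089   5.03392494]
[332.73072114 198.24706978]
```

```bash
python3 - <<'E'
from h import *
e=arm.get_image('scene');f=e["frame"].astype(int)
u,v=map(int,w2p(e,[.4725,-.223,.095]));print(u,v,w2p(e,[.4725,-.223,.095]))
for y in range(v-14,v+10):
    print(y,''.join('R' if f[y,x,2]-f[y,x,1]>45 else ('W' if f[y,x].min()>140 else ('#' if f[y,x].max()<110 else '.')) for x in range(u-16,u+17)))
E
```

```text
236 195 [236.79151582 195.66708315]
181 ..........#######.........WWW....
182 ..........#######........WWWW....
183 ...........#######.......WWW.....
184 ...........#######......WWWW.....
185 ............######......WWWWWWWWW
186 ............######......WWWWWWWWW
187 ............#######.......WWWWWW.
188 .............######..............
189 WW...........######.............#
190 WW...........######.............#
191 WWW..........#######.............
192 .WWW..........######.............
193 ..WW...........#####.............
194 ..WW............####.............
195 ..WW............####.............
196 ..W..#.......RR..#...............
197 ..W..##......RRR.................
198 ....###......RRRRRRRRR...........
199 .W..###.......RRRRRRR.#..........
200 ...####.......RRRRRR.###.........
201 ..####..........RR.######........
202 .#####..........##########.......
203 #####........RR.############.....
204 ####.........RRR.########R####...
```

The red press held for over 0.8 s at about 6–7 N, with the tip centred on the pad in the scene image (pad columns 233–241, tip ~237). Next I lift and go to the red pot.

```bash

python3 -m inch '[{"tx":0,"ty":0,"tz":-0.01,"yaw":0},{"tx":0,"ty":0,"tz":-0.035,"yaw":0},{"tx":0,"ty":0,"tz":-0.065,"yaw":0},{"tx":0,"ty":0,"tz":-0.075,"yaw":0}]' | grep -E "time|posi"
python3 -c "
from h import *
s=arm.read_state();print(s['force'],togo(s,[.668,-.056,.265]),s['qpos'])
print([(c,q,[(round(r['p'],2),np.round(r['xyz'],3)) for r in arm.search_frame(c,q)[:2]]) for c in('top','scene') for q in('pot_red','pot_blue')])"
```

```text
time: 10.4
position: [0.475, -0.2233, 0.2818]
[-0.18189844  0.65742267 -0.91667652] [0.2219, 0.1268, 0.0135] [ 0.71965059  0.30946582 -0.45628375  1.78372396  0.16127256  1.09427264
 -0.1313525 ]
[('top', 'pot_red', [(0.89, array([ 0.68 , -0.053,  0.045]))]), ('top', 'pot_blue', [(0.68, array([ 0.593, -0.366,  0.058]))]), ('scene', 'pot_red', [(0.58, array([ 0.667, -0.056,  0.053])), (0.3, array([ 0.476, -0.219,  0.173]))]), ('scene', 'pot_blue', [(0.77, array([ 0.601, -0.354,  0.059]))])]
```

```bash

python3 -m inch '[{"tx":0.224,"ty":0.127,"tz":0.012,"yaw":0},{"tx":0.224,"ty":0.127,"tz":0.012,"yaw":0},{"tx":0.224,"ty":0.127,"tz":0.012,"yaw":0},{"tx":0.224,"ty":0.127,"tz":0.012,"yaw":0},{"tx":0.224,"ty":0.127,"tz":0.012,"yaw":0}]' | grep -E "time|posi"
python3 -c "
from h import *
s=arm.read_state();print(togo(s,[.670,-.055,.265]))"
```

```text
time: 11.02
position: [0.6297, -0.0846, 0.2615]
[0.0413, 0.0282, -0.0045]
```

```bash

python3 -m inch '[{"tx":0.041,"ty":0.028,"tz":-0.004,"yaw":0},{"tx":0.041,"ty":0.028,"tz":-0.004,"yaw":0},{"tx":0.041,"ty":0.028,"tz":-0.004,"yaw":0}]' | grep -E "time|posi"
python3 -m inch '[{"tx":0,"ty":0,"tz":0,"yaw":0},{"tx":0,"ty":0,"tz":0,"yaw":0}]' | grep -E "time|posi"
python3 - <<'E'
from h import *
s=arm.read_state();print(togo(s,[.670,-.055,.119]),s['qpos'],s['force'])
e=arm.get_image('scene');f=e["frame"].astype(int)
u,v=map(int,w2p(e,[.67,-.055,.095]));print(u,v,w2p(e,[.67,-.055,.095]),"tip upright",w2p(e,s["position"]-[0,0,.112]))
for y in range(v-22,v+22):
    print(y,''.join('R' if f[y,x,2]-f[y,x,1]>45 else ('W' if f[y,x].min()>140 else ('#' if f[y,x].max()<110 else '.')) for x in range(u-24,u+25)))
E
```

```text
time: 11.27
position: [0.6704, -0.0506, 0.2613]
time: 11.43
position: [0.6689, -0.0511, 0.2591]
[-0.002, 0.0062, 0.14] [ 0.30656219  0.611727   -0.46958149  1.39667436  0.27660166  1.22846435
 -0.52270595] [-0.39927638  0.73275824 -2.53356973]
274 253 [274.62462489 253.4106427 ] tip upright [274.40081571 243.26892496]
231 ....................#######......................
232 ....................#######......................
233 ....................#######......................
234 .....................######......................
235 .....................#######.....................
236 .....................#######.....................
237 .....................#######.....................
238 .....................#######.....................
239 ......................#####......................
240 .......................####......................
241 ....................R..###.......................
242 ...................RRR.##........................
243 ..................RRRRR...RRRR...................
244 ######............RRRRRRRRRRRRRRR................
245 ######...........RRR
[... 895 characters left out ...]
62 #..........RRRRRRRRRRRRRRRRRRRRRRRRRRRRRRR#######
263 ...........RRRRRRRRRRRRRRRRRRRRRRRRRRRRRRR#######
264 ...........RRRRRRRRRRRRRRRRRRRRRRRRRRRRRRR#######
265 ............RRRRRRRRRRRRRRRRRRRRRRRRRRRRRR#######
266 ............RRRRRRRRRRRRRRRRRRRRRRRRRRRRR########
267 ............RRRRRRRRRRRRRRRRRRRRRRRRRRRRR########
268 ............RRRRRRRRRRRRRRRRRRRRRRRRRRRR#########
269 .............RRRRRRRRRRRRRRRRRRRRRRRRRRR#########
270 .............RRRRRRRRRRRRRRRRRRRRRRRRRR##########
271 .............RRRRRRRRRRRRRRRRRRRRRRRRRR##########
272 .............RRRRRRRRRRRRRRRRRRRRRRRRR###########
273 .............RRRRRRRRRRRRRRRRRRRRRRRRR###########
274 ..............RRRRRRRRRRRRRRRRRRRRRRR############
```

```bash

python3 -m inch '[{"tx":-0.002,"ty":0.006,"tz":0.02,"yaw":0},{"tx":-0.002,"ty":0.006,"tz":0.05,"yaw":0},{"tx":-0.002,"ty":0.006,"tz":0.08,"yaw":0},{"tx":-0.002,"ty":0.006,"tz":0.105,"yaw":0},{"tx":-0.002,"ty":0.006,"tz":0.118,"yaw":0}]' | grep -E "time|posi|force"
python3 -m inch '[{"tx":0,"ty":0,"tz":0.006,"yaw":0},{"tx":0,"ty":0,"tz":0.010,"yaw":0},{"tx":0,"ty":0,"tz":0.010,"yaw":0}]' | grep -E "time|posi|force"
```

```text
time: 11.9
position: [0.6677, -0.0576, 0.1383]
force: [-0.6, 0.0, -2.0]
time: 12.15
position: [0.6673, -0.0584, 0.1284]
force: [0.2, 0.1, -2.1]
```

```bash

python3 -m inch '[{"tx":0,"ty":0,"tz":0.005,"yaw":0},{"tx":0,"ty":0,"tz":0.009,"yaw":0},{"tx":0,"ty":0,"tz":0.009,"yaw":0}]' | grep -E "time|posi|force"
python3 -m inch '[{"tx":0,"ty":0,"tz":0.002,"yaw":0},{"tx":0,"ty":0,"tz":0.002,"yaw":0}]' | grep -E "time|posi|force"
```

```text
time: 12.4
position: [0.667, -0.0585, 0.1195]
force: [-0.1, 0.1, -3.0]
time: 12.57
position: [0.667, -0.0584, 0.1175]
force: [0.2, 0.4, -2.5]
```

```bash

python3 -m inch '[{"tx":0,"ty":0,"tz":0.003,"yaw":0},{"tx":0,"ty":0,"tz":0.003,"yaw":0}]' | grep -E "time|posi|force"
python3 -m inch '[{"tx":0,"ty":0,"tz":0,"yaw":0},{"tx":0,"ty":0,"tz":0,"yaw":0},{"tx":0,"ty":0,"tz":0,"yaw":0},{"tx":0,"ty":0,"tz":0,"yaw":0},{"tx":0,"ty":0,"tz":0,"yaw":0}]' 0.065 25 | grep -E "time|posi|force|grip"
python3 -m inch '[{"tx":0,"ty":0,"tz":-0.03,"yaw":0},{"tx":0,"ty":0,"tz":-0.07,"yaw":0},{"tx":0,"ty":0,"tz":-0.11,"yaw":0},{"tx":0,"ty":0,"tz":-0.14,"yaw":0}]' | grep -E "time|posi|force"
python3 - <<'E'
from h import *
s=arm.read_state();print(togo(s,[.60,.27,.256],np.radians(97.44+90)),s['qpos'])
print([(c,q,[(round(r['p'],2),np.round(r['xyz'],3)) for r in arm.search_frame(c,q)[:3]]) for c in('top','scene') for q in('probe_red',)])
e=arm.get_image('scene');f=e["frame"].astype(int)
u,v=map(int,w2p(e,[.67,-.055,.13]));print(u,v)
for y in range(v-22,v+16):
    print(y,''.join('R' if f[y,x,2]-f[y,x,1]>45 else ('W' if f[y,x].min()>140 else ('#' if f[y,x].max()<110 else '.')) for x in range(u-24,u+25)))
E
```

```text
time: 12.73
position: [0.6677, -0.0582, 0.1162]
force: [-2.2, -0.5, 8.5]
time: 13.15
position: [0.6677, -0.0583, 0.1161]
force: [0.3, -0.0, -0.9]
grip_width: 0.759
time: 13.48
position: [0.6729, -0.0578, 0.2594]
force: [0.5, -0.4, 0.6]
[0.2854, -0.1769, 0.0049, -0.466] [ 0.31079951  0.61912754 -0.46657069  1.38278479  0.27961412  1.23464526
 -0.51694433]
[('top', 'probe_red', [(0.95, array([0.171, 0.298, 0.026])), (0.9, array([0.424, 0.383, 0.025]))]), ('scene', 'probe_red', [(0.82, array([0.186, 0.291, 0.021])), (0.55, array([0.433, 0.38 , 0.025])), (0.47, array([ 0.678, -0.043,  0.227]))])]
273 246
224 ##############.........#######################...
225 ###############.........#####################....
226 ..#############.........####################.....
227 ....###########..........##################......
228 ......#########...........################.......
229 .......########............##############........
230 .........#####...............#########...........
231 .................................................
232 .................................................
233 ..
[... 859 characters left out ...]
49 ######.......RRRRRRRRRRRRRRRRRRRRRRRRRRRRR.......
250 ######.......RRRRRRRRRRRRRRRRRRRRRRRRRRRRR.......
251 ######........RRRRRRRRR##RRRRRRRRRRRRRRRRR.......
252 #####.........RRRRRRRR####RRRRRRRRRRRRRRRR.......
253 #####.........RRRRRRR#####RRRRRRRRRRRRRRRR#......
254 #####........RRRRRRR#######RRRRRRRRRRRRRRR.......
255 #####........RRR###########RRRRRRRRRRRRRRR#.....#
256 #####.......RRRR###########.RRRRRRRRRRRRRR#.....#
257 #####......RRRRR############RRRRRRRRRRRRRR#....##
258 ####.......RRRRRR##########.RRRRRRRRRRRRRRR...###
259 ####......RRRRRRRR.########.RRRRRRRRRRRRRRR######
260 ####.......RRRRRRRR...#####..RRRRRRRRRRRRRR######
261 ###........RRRRRRRRRR...####..RRRRRRRRRRRRR######
```

The red probe stands released in the red pot, its cap leaning over the rim. Next is the blue one.

```bash

python3 -m inch '[{"tx":0.285,"ty":-0.177,"tz":0.005,"yaw":-0.466},{"tx":0.285,"ty":-0.177,"tz":0.005,"yaw":-0.466},{"tx":0.285,"ty":-0.177,"tz":0.005,"yaw":-0.466},{"tx":0.285,"ty":-0.177,"tz":0.005,"yaw":-0.466},{"tx":0.285,"ty":-0.177,"tz":0.005,"yaw":-0.466}]' 0.06 | grep -E "time|posi|force"
python3 -c "
from h import *
s=arm.read_state();print(togo(s,[.605,.255,.256],np.radians(97.44+90)),s['qpos'])"
```

```text
time: 14.05
position: [0.6262, 0.1468, 0.2538]
force: [0.2, -0.7, 0.2]
[0.1101, -0.0066, -0.0019, 0.004] [ 0.10403903  0.59504464 -0.60913528  1.47948219  0.34071842  1.20424178
 -0.42115604]
```

```bash

python3 -m inch '[{"tx":0.11,"ty":-0.007,"tz":-0.002,"yaw":0},{"tx":0.11,"ty":-0.007,"tz":-0.002,"yaw":0},{"tx":0.11,"ty":-0.007,"tz":-0.002,"yaw":0},{"tx":0.11,"ty":-0.007,"tz":-0.002,"yaw":0}]' | grep -E "time|posi|force"
python3 - <<'E'
from h import *
from scipy.optimize import least_squares
d=arm.get_image("wrist");s=arm.read_state();f=d["frame"].astype(int)
b=((f[...,0]-f[...,2]>40)).astype(np.uint8)
n,l,st,c=cv2.connectedComponentsWithStats(b)
for i in range(1,n):
    if st[i,4]>150: print(st[i],c[i])
i=max(range(1,n),key=lambda i:st[i,4] if abs(c[i][0]-330)<60 and c[i][1]<240 else 0)
m=(l==i);ys=np.nonzero(m.any(1))[0]
obs=[]
for y in ys[::6]: x=np.nonzero(m[y])[0];print(y,x.min(),x.max(),f[y,x.min()+len(x)//2])
# predict outline from model (a0) and fit cradle x,y,yaw to mask bbox via hull
def hull(p):
    x,y,a=p;u=np.array([np.cos(a),np.sin(a),0]);w=np.array([-u[1],u[0],0]);k=np.array([0,0,1.])
    ax=-u*np.sin(np.radians(35))+k*np.cos(np.radians(35));n_=np.cross(ax,w)
    T=np.array([x,y,0])+u*.04+k*.03
    P=[w2p(d,T+ax*L+w*i*.013+n_*j*.013) for L in(.1,.16) for i in(-1,1) for j in(-1,1)]
    return cv2.convexHull(np.array(P,np.float32))
def cost(p):
    z=np.zeros(m.shape,np.uint8);cv2.fillConvexPoly(z,np.round(hull(p)*16).astype(int),1,shift=4)
    return (z.astype(bool)^m).sum()
from scipy.optimize import minimize
p0=np.array([.5975,.3445,np.radians(97.44)])
r=minimize(cost,p0,method="Nelder-Mead",options=dict(initial_simplex=[p0,p0+[.006,0,0],p0+[0,.006,0],p0+[0,0,.06]]))
print(r.x,np.degrees(r.x[2]),cost(p0),r.fun,m.sum())
x,y,a=r.x;g=np.array([x,y])-.0346*np.array([np.cos(a),np.sin(a)]);print(g,togo(s,[*g,.119],a+np.pi/2))
E
```

```text
time: 14.38
position: [0.5999, 0.2637, 0.2549]
force: [-0.8, 1.4, 0.2]
[ 336  104   36   73 2466] [353.09570154 140.88321168]
[  0 108  23  39 254] [  7.25984252 128.34645669]
104 341 342 [110  79  67]
110 337 369 [141  88  63]
116 337 369 [140  87  61]
122 337 369 [139  87  61]
128 337 370 [138  84  58]
134 336 370 [139  88  61]
140 336 370 [140  87  62]
146 336 371 [141  89  66]
152 336 371 [149  96  68]
158 336 371 [138  89  67]
164 336 370 [140  90  69]
170 336 369 [139  90  70]
176 338 367 [135  88  68]
[0.60022566 0.3468829  1.71809867] 98.43980237007845 949 306.0 2466
[0.60530391 0.31265759] [0.0518, 0.0154, 0.1354, -0.006]
```

```bash

python3 -m inch '[{"tx":0.03,"ty":0.0154,"tz":0.0,"yaw":-0.006},{"tx":0.051,"ty":0.0154,"tz":0.02,"yaw":-0.006},{"tx":0.051,"ty":0.0154,"tz":0.05,"yaw":-0.006},{"tx":0.051,"ty":0.0154,"tz":0.06,"yaw":-0.006},{"tx":0.051,"ty":0.0154,"tz":0.06,"yaw":-0.006}]' | grep -E "time|posi|force"
python3 - <<'E'
from h import *
d=arm.get_image("wrist");s=arm.read_state();f=d["frame"].astype(int)
b=((f[...,0]-f[...,2]>40)).astype(np.uint8)
for y in range(130,330,15):
    x=np.nonzero(b[y,270:400])[0]+270
    if len(x)>10: print(y,x.min(),x.max(),(x.min()+x.max())/2)
print(togo(s,[.6053,.3127,.119],np.radians(98.44+90)))
E
```

```text
time: 14.85
position: [0.6065, 0.3084, 0.1899]
force: [-0.1, -1.2, -0.4]
175 316 355 335.5
190 315 355 335.0
205 314 355 334.5
220 312 356 334.0
235 311 356 333.5
250 310 356 333.0
265 313 354 333.5
[0.004, 0.0006, 0.0734, -0.002]
```

```bash

python3 -m inch '[{"tx":0.004,"ty":0.0015,"tz":0.03,"yaw":0},{"tx":0.004,"ty":0.0015,"tz":0.055,"yaw":0},{"tx":0.004,"ty":0.0015,"tz":0.065,"yaw":0},{"tx":0.004,"ty":0.0015,"tz":0.069,"yaw":0},{"tx":0.004,"ty":0.0015,"tz":0.069,"yaw":0}]' | grep -E "time|posi|force"
python3 -c "
from h import *
s=arm.read_state();print(togo(s,[.6053,.3127,.121],np.radians(98.44+90)))"
```

```text
time: 15.32
position: [0.607, 0.312, 0.1239]
force: [0.7, -0.4, -0.3]
[0.0009, -0.0014, 0.003, -0.003]
```

```bash

python3 -m inch '[{"tx":0,"ty":0,"tz":0.002,"yaw":0},{"tx":0,"ty":0,"tz":0.002,"yaw":0},{"tx":0,"ty":0,"tz":0.002,"yaw":0},{"tx":0,"ty":0,"tz":0.002,"yaw":0},{"tx":0,"ty":0,"tz":0.002,"yaw":0}]' 0 25 | grep -E "time|posi|force"
python3 -m inch '[{"tx":0,"ty":0,"tz":0,"yaw":0},{"tx":0,"ty":0,"tz":0,"yaw":0}]'
python3 -c "
from h import *
s=arm.read_state();R=Ro.from_rotvec(s['eef_rot']).as_matrix();G=s['position']-.019*R[:,2]
a=np.radians(98.44);T=np.array([.6002+.04*np.cos(a),.3469+.04*np.sin(a),.03]);v=R.T@(T-G);r=np.hypot(v[0],v[2]);print(v,r,np.degrees(np.arctan2(v[0],v[2])))
t0=np.arctan2(v[0],v[2])
for t in np.linspace(t0,0,6)[1:]: print(round(r*(np.sin(t0)-np.sin(t)),4),round(-r*(np.cos(t)-np.cos(t0)),4))"
```

```text
time: 15.73
position: [0.6081, 0.3123, 0.1235]
force: [1.1, -2.0, 6.9]
time: 15.9
position: [0.608, 0.3123, 0.1237]
eef_rot: [-2.042, -2.359, 0.037]
force: [0.1, -0.8, 2.0]
grip_width: 0.303
[7.52862573e-02 8.03270894e-05 1.12731226e-01] 0.13555939565813635 33.73652635021522
0.0138 -0.0081
0.0284 -0.0145
0.0437 -0.0191
0.0594 -0.0219
0.0753 -0.0228
```

```bash

python3 -m inch '[{"tx":0.0138,"ty":0,"tz":-0.008,"yaw":0},{"tx":0.0284,"ty":0,"tz":-0.0145,"yaw":0},{"tx":0.0437,"ty":0,"tz":-0.0188,"yaw":0},{"tx":0.0594,"ty":0,"tz":-0.0214,"yaw":0},{"tx":0.0755,"ty":0,"tz":-0.022,"yaw":0}]'
python3 -m inch '[{"tx":0.002,"ty":0,"tz":-0.001,"yaw":0},{"tx":0.002,"ty":0,"tz":-0.03,"yaw":0},{"tx":0.002,"ty":0,"tz":-0.06,"yaw":0},{"tx":0.002,"ty":0,"tz":-0.09,"yaw":0},{"tx":0.002,"ty":0,"tz":-0.1,"yaw":0}]' 0 60
python3 - <<'E'
from h import *
e=arm.get_image('scene');d=arm.get_image('wrist');s=arm.read_state();f=e["frame"].astype(int)
R=Ro.from_rotvec(s["eef_rot"]).as_matrix();G=s["position"]-.019*R[:,2]
print(s['force'],"G px",w2p(e,G),"upright tip px",w2p(e,G-[0,0,.131]),s["qpos"])
u,v=map(int,w2p(e,G-[0,0,.09]))
for y in range(v-18,v+24):
    print(y,''.join('B' if f[y,x,0]-f[y,x,2]>45 else ('W' if f[y,x].min()>140 else ('#' if f[y,x].max()<110 else '.')) for x in range(u-24,u+25)))
print("u0",u-24)
print(togo(s,[.485,-.0727,.27]))
E
```

```text
time: 16.32
position: [0.5977, 0.3902, 0.1482]
eef_rot: [-2.041, -2.36, 0.034]
force: [-0.2, -2.4, 5.4]
grip_width: 0.299
time: 16.73
position: [0.6008, 0.3964, 0.2534]
eef_rot: [-2.038, -2.361, 0.021]
force: [-0.0, 1.5, -0.8]
grip_width: 0.294
[ 0.65579473 -0.09654784 -1.88527856] G px [445.47621636 214.87393953] upright tip px [434.67876789 243.08918776] [-0.29739403  0.73150293 -0.60146516  1.25449598  0.38320172  1.29009951
 -0.74179754]
216 #########.......####.....#BBBBB##################
217 ###########....######...##BBBB###################
218 ############...##########BBBBB###################
219 #####....################BBBB####################
220 ####......###############BBBB####################
221 ###........##############BBB###################..
222 ###........###############BB############.........
223 ##.........###############BB###########..........
224 ...........################B##########...........
225 ..........##########################.............
226 ..........########################...............
227 .........#########################...............
228 ..
[... 948 characters left out ...]
#################
246 ##....................###########################
247 ###....................##########################
248 ####...................##########################
249 #####...................#########################
250 ######...................########################
251 #######...................#######################
252 .#######...................######################
253 ..######.....WWWW..........######################
254 ...######.WWWWWWW..........######################
255 ##..####..WWWWWWWW..W.....#######################
256 ###..##..WWWWWWWWW........#######################
257 ####....WWWWWWWWWW.......########################
u0 413
[-0.4459, -0.1829, -0.0171]
```

```bash

python3 -m inch '[{"tx":-0.446,"ty":-0.182,"tz":-0.02,"yaw":0},{"tx":-0.446,"ty":-0.182,"tz":-0.02,"yaw":0},{"tx":-0.446,"ty":-0.182,"tz":-0.02,"yaw":0},{"tx":-0.446,"ty":-0.182,"tz":-0.02,"yaw":0},{"tx":-0.446,"ty":-0.182,"tz":-0.02,"yaw":0}]' | grep -E "time|posi|force"
python3 -m inch '[{"tx":-0.25,"ty":-0.102,"tz":-0.01,"yaw":0},{"tx":-0.25,"ty":-0.102,"tz":-0.01,"yaw":0},{"tx":-0.25,"ty":-0.102,"tz":-0.01,"yaw":0},{"tx":-0.25,"ty":-0.102,"tz":-0.01,"yaw":0}]' | grep -E "time|posi|force"
python3 -c "
from h import *
s=arm.read_state();print(togo(s,[.4875,-.074,.255]),s['qpos'])"
```

```text
time: 17.25
position: [0.5486, 0.1886, 0.2564]
force: [1.2, -0.9, -1.9]
time: 17.58
position: [0.5082, 0.0273, 0.2624]
force: [0.4, -0.6, -3.3]
[-0.0973, -0.035, 0.0079] [ 0.38309692  0.34885564 -0.64421866  1.81756414  0.2233799   1.08458582
 -0.19666871]
```

```bash

python3 -m inch '[{"tx":-0.097,"ty":-0.035,"tz":0.0,"yaw":0},{"tx":-0.097,"ty":-0.035,"tz":0.0,"yaw":0},{"tx":-0.097,"ty":-0.035,"tz":0.01,"yaw":0},{"tx":-0.097,"ty":-0.035,"tz":0.015,"yaw":0}]' | grep -E "time|posi|force"
python3 -m inch '[{"tx":0,"ty":0,"tz":0,"yaw":0},{"tx":0,"ty":0,"tz":0,"yaw":0}]' | grep -E "time|posi|force"
python3 -c "
from h import *
s=arm.read_state();print(togo(s,[.4875,-.074,.216]),s['qpos'])"
```

```text
time: 17.92
position: [0.4842, -0.08, 0.245]
force: [0.5, 0.4, -2.0]
time: 18.08
position: [0.4827, -0.0799, 0.2431]
force: [-0.2, -0.6, -2.7]
[0.005, 0.0067, 0.0269] [ 0.56335756  0.3323112  -0.59760197  1.88104724  0.21328673  1.03618217
  0.01180565]
```

```bash

python3 -m inch '[{"tx":0.005,"ty":0.006,"tz":0.015,"yaw":0},{"tx":0.005,"ty":0.006,"tz":0.023,"yaw":0},{"tx":0.005,"ty":0.006,"tz":0.026,"yaw":0},{"tx":0.005,"ty":0.006,"tz":0.026,"yaw":0}]' | grep -E "time|posi|force"
python3 -c "
from h import *
d=arm.get_image('wrist');e=arm.get_image('scene')
s=arm.read_state();print(s['force'],s['position'])
P=[.4875,-.074,.105];a,b=map(int,w2p(e,P));h,k=map(int,w2p(d,P));print(a,b,h,k)
cv2.imwrite('pics/p3.png',np.hstack([cv2.resize(d['frame'][k-60:k+60,h-60:h+60],(400,400),interpolation=cv2.INTER_CUBIC),cv2.resize(e['frame'][b-25:b+25,a-25:a+25],(400,400),interpolation=cv2.INTER_CUBIC)]))"
```

```text
time: 18.42
position: [0.4862, -0.0731, 0.2161]
force: [-0.9, 0.4, -1.5]
[ 0.35947755 -0.49947443 -1.0604486 ] [ 0.48697587 -0.07370295  0.21716759]
280 202 338 201
```

View pics/p3.png

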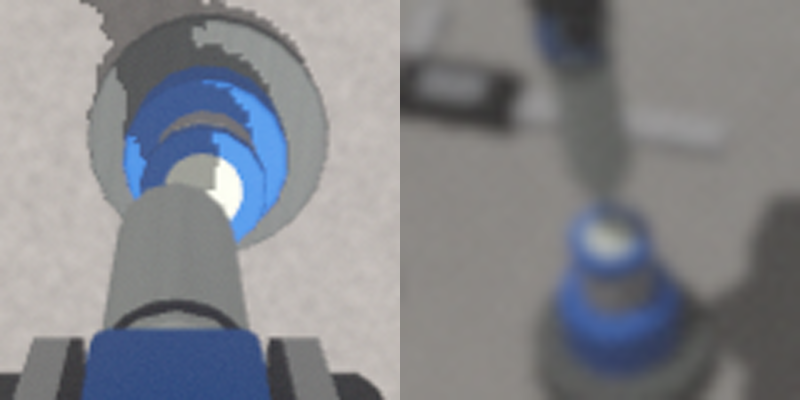

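The wrist crop shows the blue pad's white centre at about (204,192) and the bar axis at column ~179. The scene crop shows the tip at (600,195) above the pad centre at (610,238).

```bash
python3 - <<'E'
from h import *
from scipy.optimize import least_squares
d=arm.get_image('wrist');e=arm.get_image('scene');s=arm.read_state()
R=Ro.from_rotvec(s["eef_rot"]).as_matrix();G=s["position"]-.019*R[:,2]
P=least_squares(lambda p:np.r_[w2p(d,p)-[339.2,198.6],w2p(e,p)-[281.2,206.5],w2p(d,[p[0],p[1],.02])-[340.4,181]],[.485,-.072,.09]);print("pad",P.x,P.fun)
for L in(.127,.131,.135):
  def tip(p): a=R[:,2]+R[:,0]*p[0]+R[:,1]*p[1]; return G+L*a/np.linalg.norm(a)
  T=least_squares(lambda p:w2p(e,tip(p))-[280,201.4],[0,0]);t=tip(T.x);print("tip",L,t,np.degrees(T.x),"tool",R.T@(P.x-t),"wristpx",w2p(d,t))
t=G+R[:,2]*.131;print("straight tip",t,R.T@(P.x-t),w2p(d,t),w2p(e,t))
E
```

```text
pad [ 0.48900108 -0.07615315  0.08931498] [ 0.15158984 -0.72060689 -0.95395418 -0.9672705   0.04367604  0.56661311]
tip 0.127 [ 0.48835246 -0.07544997  0.10947956] [-1.00685207  2.42396489] tool [-0.00091512  0.00137637  0.02011948] wristpx [338.23981087 203.22675368]
tip 0.131 [ 0.48521698 -0.07641985  0.10552288] [-1.21821152  1.00367198] tool [-0.00036029  0.00444972  0.01603611] wristpx [334.26240356 202.51637859]
tip 0.135 [ 0.48214036 -0.07737151  0.10164049] [-1.41317061 -0.3064138 ] tool [0.00018411 0.00746536 0.0120294 ] wristpx [330.47759919 201.84041189]
straight tip [ 0.48256191 -0.0739779   0.10558569] [-0.00314453  0.00674362  0.01598643] [331.3882529  199.11292263] [280.92282762 200.82725003]
```

```bash

python3 -m inch '[{"tx":-0.001,"ty":0.0055,"tz":0.002,"yaw":0},{"tx":-0.001,"ty":0.0055,"tz":0.005,"yaw":0},{"tx":-0.001,"ty":0.0055,"tz":0.008,"yaw":0},{"tx":-0.001,"ty":0.0055,"tz":0.009,"yaw":0}]' | grep -E "posi|force"
python3 -m inch '[{"tx":0,"ty":0,"tz":0.002,"yaw":0},{"tx":0,"ty":0,"tz":0.002,"yaw":0}]'| grep -E "posi|force"
python3 -m inch '[{"tx":0,"ty":0,"tz":0.002,"yaw":0},{"tx":0,"ty":0,"tz":0.002,"yaw":0}]'| grep -E "posi|force"
```

```text
position: [0.4921, -0.0743, 0.2077]
force: [0.4, 0.0, -2.7]
position: [0.4916, -0.0743, 0.2051]
force: [-0.8, -0.2, -1.9]
position: [0.4912, -0.0744, 0.2028]
force: [0.5, 0.0, -1.9]
```

```bash

python3 -m inch '[{"tx":0,"ty":0,"tz":0.002,"yaw":0},{"tx":0,"ty":0,"tz":0.002,"yaw":0}]' | grep -E "posi|force"
```

```text
position: [0.4908, -0.0744, 0.2004]
force: [-0.4, -0.3, -2.4]
```

```bash

python3 -m inch '[{"tx":0,"ty":0,"tz":0.002,"yaw":0},{"tx":0,"ty":0,"tz":0.002,"yaw":0}]' | grep -E "posi|force"
python3 -m inch '[{"tx":0,"ty":0,"tz":0.002,"yaw":0},{"tx":0,"ty":0,"tz":0.002,"yaw":0}]' | grep -E "posi|force"
```

```text
position: [0.491, -0.0744, 0.1983]
force: [0.0, 0.3, 0.0]
position: [0.491, -0.0744, 0.1963]
force: [-0.4, 0.0, 0.5]
```

```bash

python3 -m inch '[{"tx":0,"ty":0,"tz":0.0015,"yaw":0},{"tx":0,"ty":0,"tz":0.0015,"yaw":0}]' | grep -E "posi|force"
python3 -m inch '[{"tx":0,"ty":0,"tz":0.0015,"yaw":0},{"tx":0,"ty":0,"tz":0.0015,"yaw":0},{"tx":0,"ty":0,"tz":0.0015,"yaw":0}]' | grep -E "posi|force"
```

```text
position: [0.491, -0.0744, 0.1949]
force: [-1.1, 0.3, 2.6]
position: [0.4911, -0.0743, 0.1935]
force: [-0.4, -1.4, 3.6]
```

```bash

python3 -m inch '[{"tx":0,"ty":0,"tz":0.0006,"yaw":0},{"tx":0,"ty":0,"tz":0.0006,"yaw":0},{"tx":0,"ty":0,"tz":0.0006,"yaw":0},{"tx":0,"ty":0,"tz":0.0006,"yaw":0},{"tx":0,"ty":0,"tz":0.0006,"yaw":0}]' | grep -E "time|posi|force"
python3 -m inch '[{"tx":0,"ty":0,"tz":0,"yaw":0},{"tx":0,"ty":0,"tz":0,"yaw":0},{"tx":0,"ty":0,"tz":0,"yaw":0}]' | grep -E "time|posi|force"
python3 - <<'E'
from h import *
e=arm.get_image('scene');f=e["frame"].astype(int)
P=[.489,-.076,.084];u,v=map(int,w2p(e,P));print(w2p(e,P))
for y in range(v-14,v+10):
    print(y,''.join('B' if f[y,x,0]-f[y,x,2]>30 else ('W' if f[y,x].min()>140 else ('#' if f[y,x].max()<110 else '.')) for x in range(u-16,u+17)))
print("u0",u-16,arm.read_state()["force"])
E
```

```text
time: 20.62
position: [0.4911, -0.0744, 0.193]
force: [-1.6, 0.8, 3.7]
time: 20.87
position: [0.4911, -0.0744, 0.193]
force: [-1.1, 0.2, 2.9]
[280.42445721 206.57574764]
192 ######....#######..WWWWWWWWWWWW..
193 .####.....########...WWWWWWWWWW..
194 ...........########.........WWW..
195 ............#######..............
196 ............######...............
197 ............######...............
198 ............#######..............
199 ............#######..............
200 .............######..............
201 .............######..............
202 .............######..............
203 .............######..............
204 .............#######.............
205 ..............#######............
206 .............B.#######...........
207 ............BBB.######...........
208 ............BBB.##.#.B...........
209 ............BBBBB..BBBB..........
210 ............BBBBBBBBBBB#.........
211 ...........BBBBBBBBBB####........
212 ...........BBBBBBBB####B###.....#
213 ...........BBBB########BB###...##
214 ...........BBBB.######BBB########
215 .........#.BBBBB.###BBBBBB#######
u0 264 [-1.40151434  0.66595693  3.49576619]
```

```bash

python3 -m inch '[{"tx":0,"ty":0,"tz":-0.01,"yaw":0},{"tx":0,"ty":0,"tz":-0.035,"yaw":0},{"tx":0,"ty":0,"tz":-0.065,"yaw":0},{"tx":0,"ty":0,"tz":-0.075,"yaw":0}]' | grep -E "time|posi"
python3 -c "
from h import *
s=arm.read_state();print(s['force'],togo(s,[.593,-.359,.265]),s['qpos'])
f=arm.get_image('top');g=f['frame'].astype(int)
import json
for P in ([.593,-.359,.095],):
  u,v=map(int,w2p(f,P));print(w2p(f,P))
  m=(g[v-30:v+30,u-30:u+30,0]-g[v-30:v+30,u-30:u+30,2]>35).astype(np.uint8);c=max(cv2.findContours(m,0,2)[0],key=cv2.contourArea);print(cv2.approxPolyDP(c,3,True)[:,0]+[u-30,v-30])
"
```

```text
time: 21.25
position: [0.4961, -0.0742, 0.2715]
[ 0.96905938  0.33754815 -2.36729664] [-0.2955, 0.0569, 0.0026] [ 0.5545777   0.31998717 -0.60620919  1.82205933  0.20041066  1.10128316
  0.012102  ]
[467.13293348 142.63856589]
[[477 131]
 [456 133]
 [449 140]
 [460 165]
 [468 165]
 [482 155]]
```

```bash

python3 -m inch '[{"tx":-0.2955,"ty":0.057,"tz":0.003,"yaw":0},{"tx":-0.2955,"ty":0.057,"tz":0.003,"yaw":0},{"tx":-0.2955,"ty":0.057,"tz":0.003,"yaw":0},{"tx":-0.2955,"ty":0.057,"tz":0.003,"yaw":0},{"tx":-0.2955,"ty":0.057,"tz":0.003,"yaw":0}]' | grep -E "time|posi"
python3 -c "
from h import *
s=arm.read_state();print(togo(s,[.593,-.359,.265]),s['qpos'])"
```

```text
time: 21.72
position: [0.5624, -0.2731, 0.2644]
[-0.0893, 0.0185, -0.0018] [ 0.71411794  0.53308181 -0.4984614   1.51754238  0.27490035  1.19822636
  0.30160255]
```

```bash

python3 -m inch '[{"tx":-0.089,"ty":0.0185,"tz":-0.002,"yaw":0},{"tx":-0.089,"ty":0.0185,"tz":-0.002,"yaw":0},{"tx":-0.089,"ty":0.0185,"tz":-0.002,"yaw":0},{"tx":-0.089,"ty":0.0185,"tz":-0.002,"yaw":0}]' | grep -E "time|posi"
python3 -m inch '[{"tx":0,"ty":0,"tz":0,"yaw":0},{"tx":0,"ty":0,"tz":0,"yaw":0}]' | grep -E "time|posi"
python3 - <<'E'
from h import *
s=arm.read_state();print(togo(s,[.593,-.359,.119]),s['force'])
e=arm.get_image('scene');f=e["frame"].astype(int)
P=[.593,-.359,.095];u,v=map(int,w2p(e,P));print(u,v,w2p(e,P),"tip upright",w2p(e,s["position"]-[0,0,.112]))
for y in range(v-22,v+18):
    print(y,''.join('B' if f[y,x,0]-f[y,x,2]>30 else ('W' if f[y,x].min()>140 else ('#' if f[y,x].max()<110 else '.')) for x in range(u-24,u+25)))
E
```

```text
time: 22.05
position: [0.5915, -0.3634, 0.262]
time: 22.22
position: [0.5906, -0.3627, 0.2602]
[0.0024, 0.0091, 0.141] [-0.89568539  0.16657763 -2.12127387]
183 220 [183.77303716 220.57760703] tip upright [178.23536461 209.21071448]
198 ..........#########.......................W.....#
199 ..........#########.......................W......
200 ...........#########......................WW.....
201 ...........#########......................WW.....
202 ............#########.......................W....
203 ######......#########............................
204 #######......########............................
205 #######.......#######............................
206 #######........######........................##..
207 ###.............#####.........................###
208 ##................##............................#
209 ##...............................................
210 ##...............................................
211 ##................BBBBBBBBBBBBBBBB...............
212 #................BBBBBBBBBBBBBBBBBBB####.........
213 .................BBBBBBBBBBBBBBBBBBBBBB##........
214
[... 592 characters left out ...]
25 .............BBBBBBBBBBBBBBBBBBBBBBBBBBBBBB##....
226 .............BBBBBBBBBBBBBBBBBBBBBBBBBBBBBBB##...
227 ............BBBBBBBBBBBBBBBBBBBBBBBBBBBBBBBB#####
228 ............BBBBBBBBBBBBBBBBBBBBBBBBBBBBBBBBB####
229 ............BBBBBBBBBBBBBBBBBBBBBBBBBBBBBBBBB####
230 .............BBBBBBBBBBBBBBBBBBBBBBBBBBBBBBBB####
231 .............BBBBBBBBBBBBBBBBBBBBBBBBBBBBBBBB####
232 ..............BBBBBBBBBBBBBBBBBBBBBBBBBBBBBB#####
233 ..............BBBBBBBBBBBBBBBBBBBBBBBBBBBBBB#####
234 ...............BBBBBBBBBBBBBBBBBBBBBBBBBBBBB#####
235 ...............BBBBBBBBBBBBBBBBBBBBBBBBBBBB######
236 ................BBBBBBBBBBBBBBBBBBBBBBBBBBB######
237 ................#BBBBBBBBBBBBBBBBBBBBBBBBBB######
```

```bash

python3 -m inch '[{"tx":0.002,"ty":0.009,"tz":0.015,"yaw":0},{"tx":0.002,"ty":0.009,"tz":0.045,"yaw":0},{"tx":0.002,"ty":0.009,"tz":0.08,"yaw":0},{"tx":0.002,"ty":0.009,"tz":0.105,"yaw":0},{"tx":0.002,"ty":0.009,"tz":0.12,"yaw":0}]' | grep -E "time|posi|force"
python3 -m inch '[{"tx":0,"ty":0,"tz":0.006,"yaw":0},{"tx":0,"ty":0,"tz":0.013,"yaw":0},{"tx":0,"ty":0,"tz":0.013,"yaw":0}]' | grep -E "time|posi|force"
```

```text
time: 22.68
position: [0.5924, -0.3563, 0.1358]
force: [-0.9, 0.1, -2.9]
time: 22.93
position: [0.5915, -0.3549, 0.1213]
force: [-0.3, -0.1, -2.5]
```

```bash

python3 -m inch '[{"tx":0,"ty":0,"tz":0.003,"yaw":0},{"tx":0,"ty":0,"tz":0.003,"yaw":0}]' | grep -E "time|posi|force"
python3 -m inch '[{"tx":0,"ty":0,"tz":0.002,"yaw":0},{"tx":0,"ty":0,"tz":0.002,"yaw":0}]' | grep -E "time|posi|force"
```

```text
time: 23.1
position: [0.5919, -0.3545, 0.1188]
force: [-0.3, -0.4, -2.7]
time: 23.27
position: [0.5925, -0.3548, 0.118]
force: [-0.4, -0.1, 0.8]
```

On the floor. I release, lift, and check.

```bash

python3 -m inch '[{"tx":0,"ty":0,"tz":0,"yaw":0},{"tx":0,"ty":0,"tz":0,"yaw":0},{"tx":0,"ty":0,"tz":0,"yaw":0},{"tx":0,"ty":0,"tz":0,"yaw":0},{"tx":0,"ty":0,"tz":0,"yaw":0}]' 0.065 25 | grep -E "time|posi|force|grip"
python3 -m inch '[{"tx":0,"ty":0,"tz":-0.03,"yaw":0},{"tx":0,"ty":0,"tz":-0.07,"yaw":0},{"tx":0,"ty":0,"tz":-0.11,"yaw":0},{"tx":0,"ty":0,"tz":-0.14,"yaw":0}]' | grep -E "time|posi|force"
python3 -m inch '[{"tx":0.1,"ty":0,"tz":-0.05,"yaw":0},{"tx":0.1,"ty":0,"tz":-0.05,"yaw":0},{"tx":0.1,"ty":0,"tz":-0.05,"yaw":0},{"tx":0.1,"ty":0,"tz":-0.05,"yaw":0}]' | grep -E "time|posi|force"
python3 - <<'E'
from h import *
for q in('probe_blue','probe_red','bearing_1','tester','caliper'):print([(c,q,[(round(r['p'],2),np.round(r['xyz'],3).tolist()) for r in arm.search_frame(c,q)[:3]]) for c in('top','scene')])
e=arm.get_image('scene');f=e["frame"].astype(int)
for P,k in(([.593,-.359,.11],(0,2)),([.67,-.055,.11],(2,1))):
  u,v=map(int,w2p(e,P));print(u,v)
  for y in range(v-22,v+18):
    print(y,''.join('C' if f[y,x,k[0]]-f[y,x,k[1]]>30 else ('W' if f[y,x].min()>140 else ('#' if f[y,x].max()<110 else '.')) for x in range(u-24,u+25)))
E
```

```text
time: 23.68
position: [0.5926, -0.3549, 0.1182]
force: [0.6, -0.1, 0.1]
grip_width: 0.76
time: 24.02
position: [0.6002, -0.3556, 0.2615]
force: [0.2, -0.2, 0.5]
time: 24.35
position: [0.5913, -0.2489, 0.3171]
force: [0.7, 0.1, 1.0]
[('top', 'probe_blue', [(0.45, [0.484, -0.069, 0.21])]), ('scene', 'probe_blue', [(0.63, [0.595, -0.36, 0.221])])]
[('top', 'probe_red', [(0.65, [0.422, 0.383, 0.021]), (0.63, [0.662, -0.068, 0.083]), (0.63, [0.169, 0.298, 0.026])]), ('scene', 'probe_red', [(0.86, [0.432, 0.377, 0.026]), (0.73, [0.682, -0.069, 0.13]), (0.51, [0.183, 0.294, 0.022])])]
[('top', 'bearing_1', [(0.96, [0.342, 0.221, 0.022]), (0.96, [0.734, 0.08, 0.023])]), ('scene', 'bearing_1', [(0.98, [0.357, 0.225, 0.025]), (0.89, [0.744, 0.073, 0.024]), (0.58, [0.435, -0.332, 0.024])])]
[('top', 'tester', [(0.86, [0.722, 0.225, 0.04])]), ('scene', 'tester', [(0.83, [0.733, 0.224, 0.037]), (0.68, [0.354, 0.22, 0.021])])]
[('top', 'caliper', [(0.67, [0.358, -0.158, 0.004])]), ('scene', 'caliper', [(0.76, [0.356, -0.174, 0.01])])]
182 217
195 ...........................................WW....
1
[... 3572 characters left out ...]
55 ####.......CCCCCCCCC######CCCCCCCCCCCCCCCC.......
256 ####......CCCCCC##########CCCCCCCCCCCCCCCC.......
257 ####......CCCCCC##########CCCCCCCCCCCCCCCC.......
258 ###......CCCCCCC###########CCCCCCCCCCCCCCCC......
259 ###......CCCCCCCC#########.CCCCCCCCCCCCCCCC......
260 ###......CCCCCCCCC..#######CCCCCCCCCCCCCCCC###...
261 ###.......CCCCCCCCCCC..####.CCCCCCCCCCCCCCC#####.
262 #.........CCCCCCCCCCCCC..###.CCCCCCCCCCCCCC######
263 ..........CCCCCCCCCCCCCCCC..#CCCCCCCCCCCCCCC#####
264 ...........CCCCCCCCCCCCCCCCCCCCCCCCCCCCCCCC######
265 ...........CCCCCCCCCCCCCCCCCCCCCCCCCCCCCCCC#####.
266 ...........CCCCCCCCCCCCCCCCCCCCCCCCCCCCCCCC#####.
267 ...........CCCCCCCCCCCCCCCCCCCCCCCCCCCCCCC#####..
```

```bash
python3 - <<'E'
from h import *
from scipy.optimize import minimize
a=arm.get_image('scene')["frame"].astype(int)
for _ in range(8): e=arm.get_image('scene')
f=e["frame"].astype(int)
for n,P in(("blue",[.593,-.359,.11]),("red",[.67,-.055,.11])):
    u,v=map(int,w2p(e,P));print(n,"diff",np.abs(a-f)[v-22:v+22,u-26:u+26].mean())
# tilt from cap-top corner pixels: blue far cap end ~ (163,216), red ~ (259,240); tip assumed on floor, scan consistent tilts
for n,c,px in(("blue",[.593,-.359],(163.5,216.5)),("red",[.67,-.055],(260,240))):
    out=[]
    for tx in np.linspace(-.026,.026,9):
        for ty in np.linspace(-.026,.026,9):
            for t in np.linspace(0,.85,35):
                for ph in np.linspace(-np.pi,np.pi,73):
                    ax=np.array([np.sin(t)*np.cos(ph),np.sin(t)*np.sin(ph),np.cos(t)])
                    T=np.array([c[0]+tx,c[1]+ty,.006]);r=T+ax*.095/ax[2]
                    if max(abs(r[0]-c[0]),abs(r[1]-c[1]))>.024: continue
                    out.append((np.hypot(*(w2p(e,T+ax*.16)-px)),t)) if t>.2 and abs(ph%0.17)<.09 else None
    out=np.array(out);k=out[out[:,0]<1.5];print(n,"tilts consistent",k[:,1].min() if len(k) else out[out[:,0].argmin()],k[:,1].max() if len(k) else None)
print(arm.read_state()["time"])
E
```

```text
blue diff 0.93254662004662
red diff 1.0438519813519813
blue tilts consistent 0.24999999999999997 0.5499999999999999
red tilts consistent 0.22499999999999998 0.475
25.35
```

Both probes are at rest (image differences are at noise level), and their tilts are consistent with at most 0.55 rad. I'm handing in.

```bash
python3 -c "
from rig import arm
print(arm.sign_off())"
```

```text
the job is handed in; nothing more can be done
None
```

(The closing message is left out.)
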